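Load the cork embossing press

ROBOT

A 6-joint arm with a two-finger parallel gripper is mounted at the origin on a cart in front of the work surface, level with it; the furniture and walls round the work are solid. World frame = base frame: x ahead of the robot, y to its left, z up, the work surface at z = 0. Lengths are in m, angles in rad, forces in N, time in s.
With the tool pointing down it reaches from about 0.325 to 0.9 m from the base axis. Payload 3.5 kg.
Tool frame: the origin (TCP) lies on the mounting face of the last link; the fingertips stand 173 mm ahead of it and the grasp point (between the pads) lies 155 mm ahead of it; x points along the fingers, y is the direction in which the jaws open and shut, and the axes are right-handed (so a half turn about x gives the same grasp; the last joint's range is limited). The gripper opens to 85 mm and grips with 20 to 120 N. Pads are 22 mm wide; open, the fingers measure 114 mm over their backs; the gripper's body (76 mm by 85 mm) begins 54 mm behind the grasp point. The pads swing forward as they close: fully open they stand 13 mm farther back than shut.
Start: joints at [1.171, 0.276, -0.026, 1.268, 0, 1.467], TCP at [0.183, 0.598, 0.405] pointing down, gripper open.
Joint ranges: [-3.12, 3.12], [-0.85, 1.88], [-1.08, 1.24], [-1.95, 2.15], [-1.57, 1.53], [-3.14, 3.14]. Speed limits (rad/s): [2.57, 2.57, 3.14, 3.14, 3.14, 3.14].

INTERFACE

Orientations are given as a unit quaternion [x, y, z, w].
In Python, from cell import robot gives the robot as it stands. The module is installed in compiled form; this text tells all that it offers.
- The arm moves only by the shell command python3 -m inch 'ROWS' [OPENING] [FORCE]. ROWS is JSON, a list of rows, each a list of 2 entries, a list of its own where there are three numbers: the shift along the tool's x, y, z in mm, then the turn about the tool's x in degrees. A call has 1 to 12 rows; each row shifts and turns the commanded pose from where the row before left it, along the tool's axes as they then stand; what a row does not reach is not made up. A row lasts 1/8 s, in which the tool goes at most 62.5 mm and 10.7 degrees, less where a joint would pass 70% of its speed; a pose out of reach is approached as far as the arm can. A call is refused whole if a number of a shift passes 62.5 or a number of a turn 10.7, either way. A call with a gripper value outside its range is refused whole. OPENING is the finger opening in mm, from 0 to 85.4, set as the call begins (- or left out, the last holds). The fingers move at their own pace and stop on an object; FORCE is the grip in N (left out, the last holds). Time passes only in rows, so rows that do not move let the fingers close. It gives the time, the measured TCP pose, the force and the opening at its end, in the units of the state.
- robot.sense(): the state, without advancing time (a new reading comes with each control period).
- robot.read_camera(name): name is "scene" or "top"; returns the picture (480x640x3 uint8, red, green, blue); there is no depth.
- robot.camera_info(name): a dict with "camera_matrix" (3x3 intrinsics, pixels), "world_from_camera" (4x4, takes a point from camera to world coordinates). Camera axes: x right, y down, z forward; pixel columns grow to the right and rows downward; lengths in m; the calibration is good to about 2 mm. A picture is of the moment at which its call begins. camera_info takes no time and is no camera call.
- robot.sign_off(): hands the job in, once; it reports no verdict.
Trained networks look in the newest picture that a camera, given by its name, has taken for a name from the list of things; names that differ only in an ending like _2 or _b are one class to them, and where a whole thing is asked for, a point or a joint stands for the part that bears it (a point fixed in the world has none). Each returns a list of dicts, best first, with "conf" (0 to 1); they miss things now and then, are a little off and sometimes report something else, mostly with a low value. They report only what shows in the picture. A call takes as long as a camera call. They do not tell look-alikes from the thing itself.
- robot.trace(camera, target): "pixels" (480x640 bool, what is visible of it) and "point" ([row, column] in pixels, amid what is visible of it).
The state is a dict: "time_s": time; "joint_pos": joint angles; "qd": joint speeds; "joint_efforts": joint torques, N m; "tcp_pos": TCP position; "orientation": TCP orientation; "wrist_force": force on the tool from outside, world axes, zero at the start; "moment": the same for the moment, N m; "opening": finger opening in m.
Only numpy, scipy, OpenCV 4.12 (cv2) and the standard library are available. Lean on these libraries where they do the work, as an engineer would, in place of code of your own. Each camera call takes 0.05 s, during which the arm holds its last target.

TASK

Load the open embossing press for the next pair of cork jar lids: seat the round cork in the round cavity and the square cork in the square cavity of its sloping bed, each flat and fully down on the cavity floor, and let go. Leave the shot glass, the salt shaker and the olive jar standing where they are.

Things in the scene. Friction and masses are not known exactly. Their poses are not given: they have to be found in the camera images.
- round_cork_center (a point): Centre (half-way up) of the round cork lid: a plain solid cork disc, 60 mm in diameter and 24 mm thick, about 50 g, lying flat and loose on the worktop. z is its axis; either face may go down. (Wall cabinets hang 0.47 m above the worktop beyond x = 0.58 m: do not raise the arm far there.)
- square_cork_center (a point): Centre (half-way up) of the square cork lid: a plain solid cork slab, 60 x 60 mm and 24 mm thick, about 50 g, lying flat and loose on the worktop. x and y are along its sides, z across its thickness; either face may go down and any quarter turn fits.
- round_cavity (a point): Centre of the flat floor of the round cavity in the press bed: 64 mm in diameter, 8 mm deep, rim chamfered 3 mm. z points square out of the sloping bed (30 degrees from vertical, leaning to the press's front, roughly to the robot), y level along the bed, x up the slope. A seated cork has its centre 12 mm out along z, stands 16 mm proud and may slide 2 mm down the slope.
- square_cavity (a point): Centre of the flat floor of the square cavity in the same bed, 116 mm to the -y side of the round one: 64 x 64 mm, sides along x and y, 8 mm deep, rim chamfered 3 mm; same axes as round_cavity.
- tumbler_center (a point): Centre of the small clear shot glass, 48 mm wide and 61 mm high, standing on the worktop among the corks; leave it alone.
- salt_center (a point): Centre of the salt shaker with a metal top, 44 mm wide and 90 mm high, standing between the corks and the press; leave it alone.
- olives_center (a point): Centre of the olive jar with a flat metal lid, 63 mm wide and 110 mm high, standing to the left; leave it alone.
- press: The embossing press, fixed to the worktop and locked open; bed face 104 x 224 mm. Origin: centre of its underside, z up, front to -x. Its upper plate stands at right angles to the bed, its punches 82 mm up the slope from the cavity centres, reaching 123 mm out from the cavity floors, overhanging them: a gripper coming straight down meets it. Come in square to the bed, fingers closing level along it.
Mind the look-alikes: they are no part of the job. Leave any yellow look-alike of the part that bears round_cork_center alone. What is shaped like the part that bears square_cork_center but purple is not meant.

How it is judged:
By the outcome, as a careful person would: the job done as asked, in the order asked, and still so for the second after the job is handed in, with the robot touching nothing.
It also fails if it takes over 51 s, if anything falls off the work surface, if the arm or the gripper's body presses on something with over 40 N, if the wrist force passes 120 N, or if a joint passes its speed limit or range.

## Working session

There is one attempt and no reset: what is moved stays moved. The work goes in short steps, Python scripts to look and compute and a shell command to move; the robot and the scene stay as the last step left them, time stands still between calls to the robot, and variables do not carry over. Pictures are saved under pics/ and viewed, and the job is handed in when it is done.

```bash
mkdir -p pics; ls; cat > h.py <<'E'
import numpy as np, cv2
from cell import robot
from scipy.spatial.transform import Rotation as R
def snap(n,cam):
    im=robot.read_camera(cam); cv2.imwrite(f'pics/{n}.png',im[:,:,::-1]); return im
def ray(cam,rc):
    i=robot.camera_info(cam);K=np.array(i['camera_matrix']);T=np.array(i['world_from_camera'])
    d=T[:3,:3]@np.linalg.inv(K)@[rc[1],rc[0],1]
    return T[:3,3],d
def atz(cam,rc,z):
    o,d=ray(cam,rc); return o+d*(z-o[2])/d[2]
def proj(cam,p):
    i=robot.camera_info(cam);K=np.array(i['camera_matrix']);T=np.linalg.inv(np.array(i['world_from_camera']))
    c=T[:3,:3]@np.asarray(p)+T[:3,3];u=K@c;return u[1]/u[2],u[0]/u[2]
E
python3 - <<'E'
from h import *
np.set_printoptions(precision=4,suppress=True)
s=robot.sense()
for k,v in s.items(): print(k,np.round(v,4))
print(R.from_quat(s['orientation']).as_matrix())
for c in('scene','top'):
    snap(c+'0',c); i=robot.camera_info(c); print(c,np.array(i['camera_matrix']),np.array(i['world_from_camera']))
E
```

```text
pics
time_s 0.0
joint_pos [ 1.1706  0.2772 -0.0279  1.268   0.      1.4674]
qd [ 0.0008  0.0004 -0.001  -0.0019 -0.0007 -0.0011]
joint_efforts [  0.0017 -44.5508  29.5202   0.0163  -0.0001   0.    ]
tcp_pos [0.1826 0.5973 0.4035]
orientation [ 0.1038  0.6995 -0.1053  0.6991]
wrist_force [-0.4975  0.9984 -0.2722]
moment [ 0.0259  0.0024 -0.0324]
opening 0.0852
[[-0.0009  0.2925  0.9563]
 [-0.0021  0.9563 -0.2925]
 [-1.     -0.0023 -0.0002]]
scene [[588.3569   0.     322.7901]
 [  0.     588.3569 249.2497]
 [  0.       0.       1.    ]] [[ 0.7465 -0.5063  0.4317 -0.2348]
 [-0.6653 -0.5619  0.4916 -0.733 ]
 [-0.0063 -0.6542 -0.7563  1.3283]
 [ 0.      0.      0.      1.    ]]
top [[566.4511   0.     321.0383]
 [  0.     566.4511 247.5345]
 [  0.       0.       1.    ]] [[-0.0181 -0.9943  0.1054  0.3197]
 [-0.9998  0.0186  0.0034  0.0491]
 [-0.0053 -0.1053 -0.9944  1.3811]
 [ 0.      0.      0.      1.    ]]
```

View pics/scene0.png

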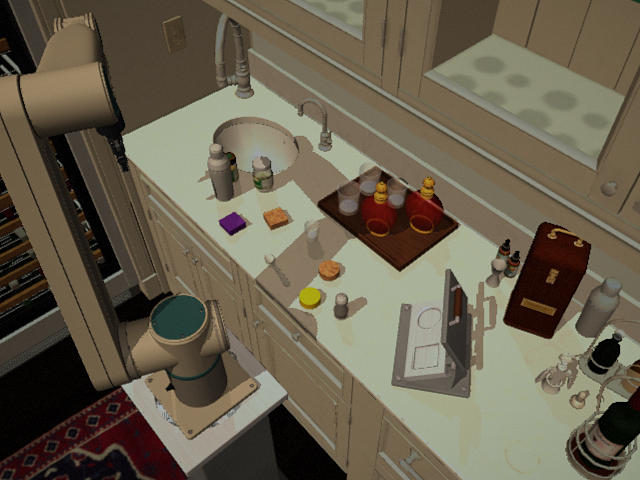

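View pics/top0.png

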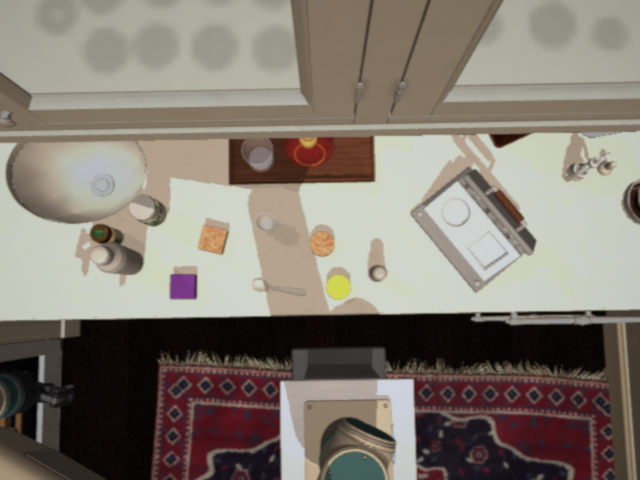

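```bash
python3 - <<'E'
from h import *
np.set_printoptions(precision=4,suppress=True)
robot.read_camera('top');robot.read_camera('scene')
for c in('top','scene'):
  for t,z in(('round_cork_center',.012),('square_cork_center',.012),('round_cavity',.05),('square_cavity',.05),('tumbler_center',.03),('salt_center',.045),('olives_center',.055),('press',.05)):
    for d in robot.trace(c,t)[:3]:
        if d['conf']<.2: continue
        px=d['pixels'];rc=np.array(np.nonzero(px)).mean(1) if px.any() else d['point']
        print(c,t,round(d['conf'],2),np.round(d['point'],1),'cent',np.round(rc,1),px.sum(),atz(c,rc,z))
im=cv2.imread('pics/top0.png'); cv2.imwrite('pics/topcrop.png',cv2.resize(im[190:320,140:400],None,fx=3,fy=3,interpolation=cv2.INTER_CUBIC))
cv2.imwrite('pics/presscrop.png',cv2.resize(im[150:310,400:560],None,fx=3.7,fy=3.7,interpolation=cv2.INTER_CUBIC))
im=cv2.imread('pics/scene0.png')
cv2.imwrite('pics/presscrop2.png',cv2.resize(im[250:410,370:530],None,fx=3.7,fy=3.7,interpolation=cv2.INTER_CUBIC))
E
```

```text
top round_cork_center 0.83 [242.  325.3] cent [243.3 322.6] 461 [0.475  0.0498 0.012 ]
top round_cork_center 0.38 [225. 481.] cent [224.4 481.7] 6448 [ 0.5141 -0.3389  0.012 ]
top square_cork_center 0.94 [239.  213.2] cent [239.5 213.2] 642 [0.4893 0.3162 0.012 ]
top square_cork_center 0.63 [285.6 184.8] cent [286.1 183.5] 659 [0.3774 0.3877 0.012 ]
top round_cavity 0.96 [225.  483.2] cent [224.8 481.9] 6361 [ 0.5079 -0.3285  0.05  ]
top round_cavity 0.26 [236.6 211.5] cent [239.3 213.5] 619 [0.4851 0.3081 0.05  ]
top square_cavity 0.91 [224.3 482.2] cent [224.4 481.9] 6489 [ 0.5087 -0.3284  0.05  ]
top tumbler_center 0.7 [219.9 266.6] cent [221.3 264.6] 311 [0.529  0.1886 0.03  ]
top tumbler_center 0.32 [224.2 482.2] cent [224.7 481.9] 6463 [ 0.511  -0.3342  0.03  ]
top salt_center 0.64 [273.7 377.2] cent [272.7 377.3] 227 [ 0.3992 -0.0781  0.045 ]
top olives_center 0.9 [211.2 146. ] cent [209.9 148.1] 881 [0.5577 0.4627 0.055 ]
top press 0.76 [230.4 473.8] cent [227.5 475.1] 8482 [ 0.5017 -0.3122  0.05  ]
scene round_cork_center 0.89 [271.2 328.1] cent [270.6 328.5] 384 [0.4749 0.0
[... 274 characters left out ...]
76 0.012 ]
scene square_cork_center 0.55 [217.9 277.2] cent [218.2 275.2] 362 [0.4917 0.3165 0.012 ]
scene round_cavity 0.69 [337.  435.9] cent [334.1 437.4] 4839 [ 0.5217 -0.3113  0.05  ]
scene square_cavity 0.59 [332.5 438.4] cent [333.9 437.5] 4821 [ 0.5222 -0.3113  0.05  ]
scene square_cavity 0.59 [172.4 260.8] cent [174.1 262.2] 630 [0.5631 0.4687 0.05  ]
scene tumbler_center 0.82 [230.4 309.8] cent [231.4 310.9] 299 [0.5269 0.1877 0.03  ]
scene salt_center 0.73 [310.1 340.8] cent [307.9 340.6] 312 [ 0.3959 -0.0841  0.045 ]
scene olives_center 0.62 [174.8 260.3] cent [174.1 262.2] 618 [0.5599 0.464  0.055 ]
scene press 0.89 [340.9 432.5] cent [343.4 434.8] 7118 [ 0.4958 -0.3252  0.05  ]
```

View pics/topcrop.png

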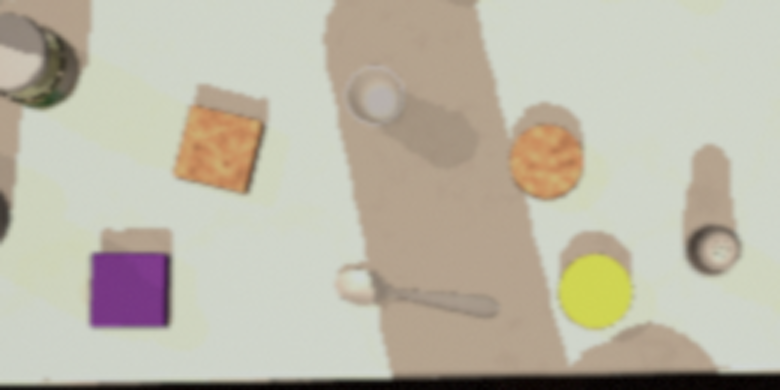

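View pics/presscrop.png

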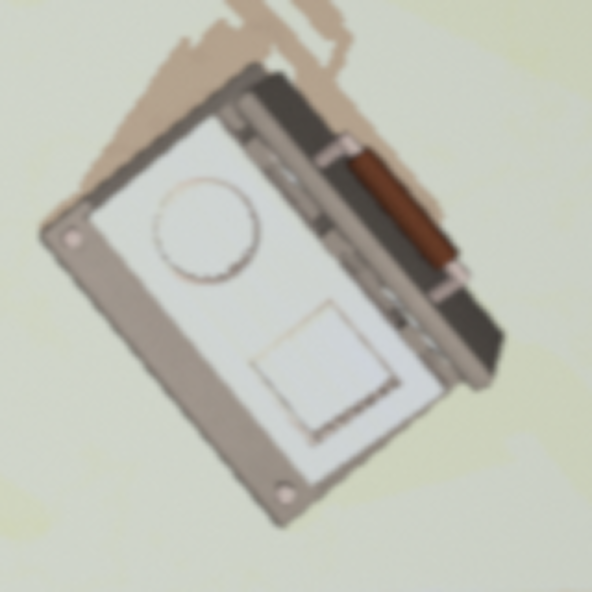

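View pics/presscrop2.png

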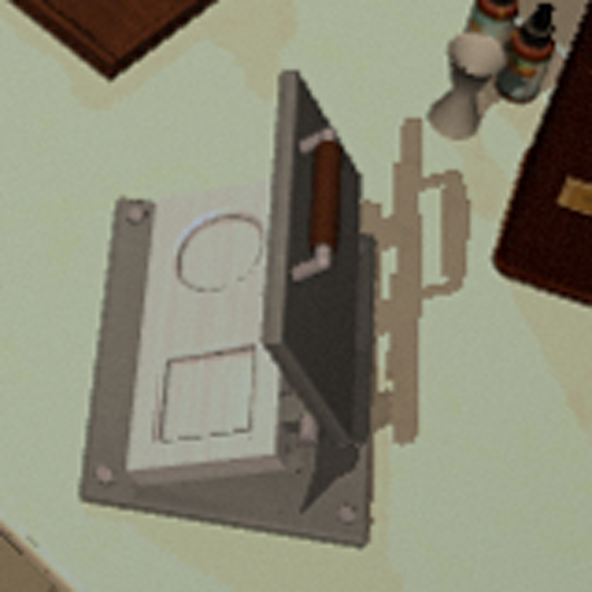

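```bash
cat > fit.py <<'E'
from h import *
from scipy.optimize import least_squares
np.set_printoptions(precision=4,suppress=True)
def axes(yaw):
    Z=R.from_euler('z',yaw)
    return Z.apply([np.cos(np.pi/6),0,.5]),Z.apply([0,1,0]),Z.apply([-.5,0,np.cos(np.pi/6)])
top=lambda x,y:(150+y/3.7,400+x/3.7)
sc=lambda x,y:(250+y/3.7,370+x/3.7)
obs=[('top',top(207,229),'r'),('top',top(324,371),'s'),('scene',sc(219,253),'r'),('scene',sc(208,395),'s')]
def res(p):
    ax,ay,az=axes(p[3]); r=[]
    for c,px,w in obs:
        q=p[:3]-(0.116*ay if w=='s' else 0)
        r+=list(np.array(proj(c,q))-px)
    return r
s=least_squares(res,[.55,-.28,.06,-.6])
print(s.x,np.degrees(s.x[3]),np.round(s.fun,2))
ax,ay,az=axes(s.x[3])
p=s.x[:3]
print('round floor',p-.008*az,'square floor',p-.116*ay-.008*az,'face mid',p-.058*ay)
for n,x0,y0,c in(('scene0',370,250,'scene'),('top0',400,150,'top')):
    im=cv2.imread(f'pics/{n}.png')[y0:y0+160,x0:x0+160];im=cv2.resize(im,None,fx=3.7,fy=3.7,interpolation=cv2.INTER_CUBIC)
    def poly(pts,col):
        q=np.array([[ (proj(c,a)[1]-x0)*3.7,(proj(c,a)[0]-y0)*3.7] for a in pts]);cv2.polylines(im,[np.int32(q*16)],True,col,1,cv2.LINE_AA,4)
    for rr,cc in((.032,(0,0,255)),(.035,(0,200,0))):
        poly([p+rr*(np.cos(t)*ax+np.sin(t)*ay) for t in np.linspace(0,6.28,60)],cc)
        poly([p-.116*ay+rr*(a*ax+b*ay) for a,b in((1,1),(1,-1),(-1,-1),(-1,1))],cc)
    m=p-.058*ay
    poly([m+.052*a*ax+.112*b*ay for a,b in((1,1),(1,-1),(-1,-1),(-1,1))],(255,0,0))
    cv2.imwrite(f'pics/fit_{c}.png',im)
E
python3 fit.py
```

```text
[ 0.5391 -0.2672  0.0553 -0.9156] -52.45927874914011 [-0.02  0.01 -0.29  0.2  -0.03 -0.02  0.12 -0.36]
round floor [ 0.5415 -0.2703  0.0484] square floor [ 0.4495 -0.341   0.0484] face mid [ 0.4931 -0.3025  0.0553]
```

```bash
python3 -c "
import cv2,numpy as np
a=np.hstack([cv2.imread('pics/fit_scene.png')[100:500,60:460],cv2.imread('pics/fit_top.png')[90:490,60:460]]);cv2.imwrite('pics/fit.png',a)"
```

```text
(no output)
```

View pics/fit.png

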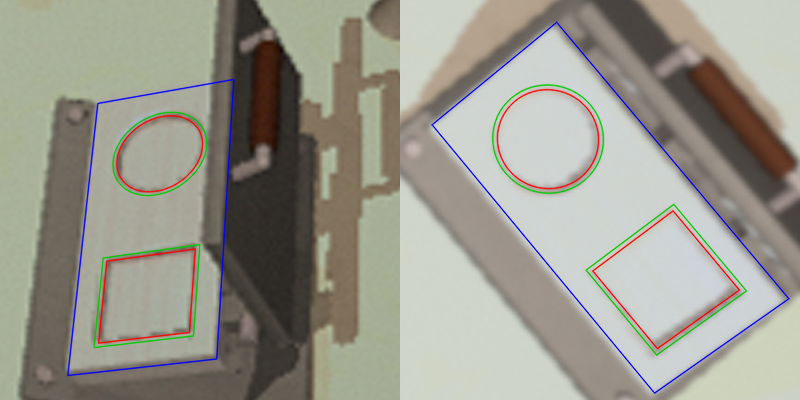

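```bash
python3 -m inch; python3 -m inch --help; python3 -m inch '[[[0,0,0],10]]' 85 40; python3 -c "
from h import *
s=robot.sense();print(np.round(s['joint_pos'],4),R.from_quat(s['orientation']).as_matrix().round(3))"
```

```text
time_s: 1.12
tcp_pos: [0.1828, 0.5977, 0.4047]
orientation: [0.167, 0.687, -0.167, 0.687]
wrist_force: [-0.9, -0.3, -0.2]
opening: 0.085
[ 1.1706  0.2764 -0.0264  1.268   0.      1.6467] [[-0.     0.458  0.889]
 [-0.     0.889 -0.458]
 [-1.    -0.    -0.   ]]invalid input
invalid input: not JSON, or not a number
```

```bash
cat > st.py <<'E'
from h import *
s=robot.sense();M=R.from_quat(s['orientation']).as_matrix()
print('t',s['time_s'],'q',np.round(s['joint_pos'],4),'\ntcp',np.round(s['tcp_pos'],4),'x',M[:,0].round(4),'y',M[:,1].round(4),'z',M[:,2].round(4),'F',np.round(s['wrist_force'],1),'op',round(s['opening'],4))
print('grasp pt',(np.array(s['tcp_pos'])+.155*M[:,0]).round(4))
E
python3 -m inch '[[[-62,0,0],0],[[-62,0,0],0],[[-62,0,0],0],[[-62,0,0],0]]'; python3 st.py;python3 -m inch '[[[-62,0,0],0],[[-62,0,0],0],[[-62,0,0],0],[[-62,0,0],0]]'; python3 st.py
```

```text
time_s: 1.62
tcp_pos: [0.1826, 0.5972, 0.655]
orientation: [0.165, 0.688, -0.165, 0.688]
wrist_force: [1.2, 0.5, 0.0]
opening: 0.0852
t 1.625 q [ 1.1706  0.2675  0.4782  1.7806 -0.      1.6419] 
tcp [0.1826 0.5972 0.655 ] x [ 4.e-04  8.e-04 -1.e+00] y [0.4541 0.891  0.0009] z [ 0.891  -0.4541 -0.    ] F [1.2 0.5 0. ] op 0.0852
grasp pt [0.1827 0.5974 0.5   ]
time_s: 2.12
tcp_pos: [0.1707, 0.5614, 0.8368]
orientation: [0.193, 0.683, -0.137, 0.691]
wrist_force: [0.9, 0.6, -0.7]
opening: 0.0851
t 2.125 q [1.1651 0.3479 1.0061 2.149  0.0022 1.6366] 
tcp [0.1707 0.5614 0.8368] x [ 0.0295  0.0743 -0.9968] y [0.4529 0.888  0.0796] z [ 0.8911 -0.4538 -0.0074] F [ 0.9  0.6 -0.7] op 0.0851
grasp pt [0.1752 0.5729 0.6823]
```

```bash
cat st.py > st2.py; cat >> st.py <<'E'
import json
open('log.jsonl','a').write(json.dumps({k:np.array(s[k]).tolist() for k in('joint_pos','tcp_pos','orientation')})+'\n')
E
python3 st.py >/dev/null
python3 -m inch '[[[36,-17,42],0],[[36,-17,42],0]]'>/dev/null; python3 st.py
python3 -m inch '[[[36,-17,42],0],[[36,-17,42],0]]'>/dev/null; python3 st.py
python3 -m inch '[[[36,-17,42],0],[[36,-17,42],0]]'>/dev/null; python3 st.py
python3 -m inch '[[[36,-17,42],0],[[36,-17,42],0]]'>/dev/null; python3 st.py
```

```text
t 2.375 q [1.0133 0.1505 0.5615 1.902  0.0138 1.4835] 
tcp [0.2312 0.4958 0.7614] x [ 0.0305  0.0749 -0.9967] y [0.4514 0.8887 0.0806] z [ 0.8918 -0.4524 -0.0068] F [0.8 0.9 0.1] op 0.0849
grasp pt [0.236  0.5074 0.6069]
t 2.625 q [0.8456 0.0518 0.2838 1.7305 0.0263 1.3175] 
tcp [0.2929 0.4323 0.6844] x [ 0.0282  0.0715 -0.997 ] y [0.4527 0.8884 0.0765] z [ 0.8912 -0.4535 -0.0073] F [ 0.8 -0.3  0.8] op 0.0848
grasp pt [0.2972 0.4434 0.5299]
t 2.875 q [0.671  0.0089 0.0836 1.5789 0.0386 1.1435] 
tcp [0.3542 0.3694 0.6094] x [ 0.0281  0.0716 -0.997 ] y [0.4528 0.8883 0.0765] z [ 0.8911 -0.4537 -0.0074] F [ 0.4  0.6 -0.5] op 0.0849
grasp pt [0.3585 0.3805 0.4549]
t 3.125 q [ 0.4989  0.0162 -0.062   1.4336  0.0496  0.9716] 
tcp [0.4155 0.3065 0.5345] x [ 0.028   0.0718 -0.997 ] y [0.453  0.8882 0.0767] z [ 0.8911 -0.4538 -0.0076] F [1.  0.2 0.1] op 0.0849
grasp pt [0.4198 0.3176 0.3799]
```

```bash
cat > kin.py <<'E'
import numpy as np, json
from scipy.optimize import least_squares
from scipy.spatial.transform import Rotation as R
LO=np.array([-3.12,-.85,-1.08,-1.95,-1.57,-3.14]);HI=np.array([3.12,1.88,1.24,2.15,1.53,3.14])
Ry=lambda a:R.from_euler('y',a);Rz=lambda a:R.from_euler('z',a);Rx=lambda a:R.from_euler('x',a)
def fk(q,P,s5=1):
    ax,az,bx,bz,cx,cz,dx,ly=P[:8]; e=P[8]
    p=np.array([ax,ly,az])+Ry(q[1]).apply([bx,0,bz])+Ry(q[1]-q[2]).apply([cx,0,cz])
    A=Ry(q[1]-q[2]+q[3]);B=A*Rz(s5*q[4])
    p=p+A.apply([dx,0,0])+B.apply([e,0,0])
    return Rz(q[0]).apply(p),Rz(q[0])*B*Rx(q[5])
def load():
    D=[json.loads(l) for l in open('log.jsonl')]
    D+= [dict(joint_pos=[1.1706,.2764,-.0264,1.268,0,1.6467],tcp_pos=[.1828,.5977,.4047],orientation=[.167,.687,-.167,.687]),
      dict(joint_pos=[1.1706,.2675,.4782,1.7806,0,1.6419],tcp_pos=[.1826,.5972,.655],orientation=[.165,.688,-.165,.688])]
    return D
if __name__=='__main__':
    D=load()
    for s5 in(1,-1):
        def res(P):
            r=[]
            for d in D:
                p,_=fk(d['joint_pos'],P,s5); r+=list((p-d['tcp_pos'])*1000)
            return r+list((P-P0)*.3)
        P0=np.array([0,.3,0,.4,.4,0,.06,-.06,.1])
        s=least_squares(res,P0); print(s5,s.x.round(4),'rms mm',np.std(s.fun[:-9]).round(2),np.abs(s.fun[:-9]).max())
        for d in D[1:3]:
            print((R.from_quat(d['orientation']).inv()*fk(d['joint_pos'],s.x,s5)[1]).magnitude())
    np.save('P.npy',s.x)
E
python3 kin.py
```

```text
1 [-0.000e+00  2.305e-01 -1.000e-04  5.484e-01  4.900e-01  1.480e-02
  1.036e-01  6.450e-02  1.178e-01] rms mm 0.01 0.023183239090895924
1.3947004136484323e-16
3.7470027081099023e-16
-1 [-6.000e-04  2.302e-01  5.000e-04  5.485e-01  4.900e-01  1.470e-02
  3.386e-01  6.450e-02 -1.177e-01] rms mm 0.04 0.10860699150361253
0.027609763140367363
0.05265725981871936
```

```bash
sed -i "s/np.save('P.npy',s.x)/pass/;s/print(s5,/s5==1 and np.save('P.npy',s.x); print(s5,/" kin.py; python3 kin.py >/dev/null; cat > sim.py <<'E'
from kin import *
P=np.load('P.npy'); DQ=.7*.125*np.array([2.57,2.57,3.14,3.14,3.14,3.14])
def ik(p,r,q0,w):
    f=lambda q:np.r_[(fk(q,P)[0]-p),w*(r.inv()*fk(q,P)[1]).as_rotvec()]
    s=least_squares(f,np.clip(q0,LO+1e-6,HI-1e-6),bounds=(LO,HI),xtol=1e-12,ftol=1e-12,gtol=1e-12); return s.x,np.linalg.norm(s.fun)
def step(q,row,w=.3,mode=0):
    p,r=fk(q,P); t=np.array(row[0])/1000; 
    q2,e=ik(p+r.apply(t),r*Rx(np.radians(row[1])),q,w)
    k=np.max(np.abs(q2-q)/DQ)
    if k>1:
        q2=q+(q2-q)/k
    return q2
def show(q):
    p,r=fk(q,P);x=r.as_matrix()[:,0];return p.round(4),x.round(4),'tilt',np.degrees(np.arccos(-x[2])).round(2)
E
cat > t1.py <<'E'
from sim import *
D=load()
for w in(.05,.1,.2,.3,.5,1):
    q=np.array([1.1706,.2675,.4782,1.7806,0,1.6419])
    for i in range(4):
        q=step(q,[[-62,0,0],0],w); 
    print(w,q.round(3),*show(q))
E
python3 t1.py
```

```text
0.05 [1.168 0.406 1.24  2.057 0.012 1.641] [0.1789 0.5875 0.8988] [ 0.1221  0.3179 -0.9402] tilt 19.91
0.1 [1.167 0.415 1.24  2.105 0.01  1.64 ] [0.1777 0.5833 0.8903] [ 0.1033  0.268  -0.9579] tilt 16.69
0.2 [1.168 0.42  1.218 2.15  0.004 1.639] [0.1768 0.5802 0.8763] [ 0.0813  0.2011 -0.9762] tilt 12.53
0.3 [1.167 0.396 1.138 2.15  0.003 1.638] [0.1756 0.5756 0.8604] [ 0.0614  0.1508 -0.9867] tilt 9.37
0.5 [1.166e+00 3.690e-01 1.042e+00 2.150e+00 1.000e-03 1.637e+00] [0.174  0.57   0.8387] [ 0.0356  0.0868 -0.9956] tilt 5.38
1 [1.165 0.349 0.961 2.15  0.    1.636] [0.1727 0.5651 0.8181] [ 0.0125  0.0302 -0.9995] tilt 1.87
```

```bash
cat > t2.py <<'E'
from sim import *
import sys
# planar start: vertical tool, j1=0, r,z
for tilt0 in (0,30):
  for r0 in(.35,.5,.65,.8):
    for z0 in(.3,.5,.7):
      q,e=ik(np.array([r0,.0645,z0]),Ry(np.pi/2-np.radians(tilt0)),np.array([0,.2,0,1.3,0,0.]),.5)
      if e>1e-3: continue
      out=[]
      for ang in range(0,360,45):
        qq=q.copy()
        d=[62*np.cos(np.radians(ang)),0,62*np.sin(np.radians(ang))]
        n=0
        for i in range(16):
            q3=step(qq,[d,0],.5)
            if fk(q3,P)[0][2]<.2 : break
            qq=q3;n+=1
        p,r=fk(qq,P);x=r.as_matrix()[:,0]
        out.append(f"{ang}:{np.degrees(np.arctan2(x[0],-x[2])):.0f}@({p[0]:.2f},{p[2]:.2f})n{n}")
      print(tilt0,r0,z0,' '.join(out))
E
time python3 t2.py
```

```text
0 0.35 0.3 0:-0@(0.35,0.24)n1 45:-0@(0.44,0.21)n2 90:14@(1.05,0.26)n16 135:14@(0.76,0.77)n16 180:25@(0.29,1.00)n16 225:0@(-0.09,0.75)n16 270:-0@(-0.31,0.30)n16 315:-0@(0.26,0.21)n2
0 0.35 0.5 0:-0@(0.35,0.25)n4 45:0@(0.61,0.24)n6 90:17@(1.01,0.41)n16 135:22@(0.67,0.87)n16 180:35@(0.21,1.05)n16 225:3@(-0.18,0.86)n16 270:-0@(-0.29,0.51)n16 315:-1@(-0.08,0.22)n13
0 0.35 0.7 0:-0@(0.35,0.20)n8 45:0@(0.83,0.22)n11 90:20@(0.97,0.54)n16 135:31@(0.58,0.96)n16 180:44@(0.11,1.08)n16 225:32@(-0.14,0.87)n16 270:0@(-0.23,0.70)n16 315:-0@(-0.13,0.22)n15
0 0.5 0.3 0:-0@(0.50,0.24)n1 45:-0@(0.59,0.21)n2 90:20@(1.07,0.28)n16 135:19@(0.80,0.75)n16 180:24@(0.38,0.99)n16 225:4@(-0.04,0.79)n16 270:-0@(-0.14,0.30)n16 315:-0@(0.41,0.21)n2
0 0.5 0.5 0:0@(0.50,0.25)n4 45:0@(0.76,0.24)n6 90:23@(1.04,0.41)n16 135:23@(0.72,0.84)n16 180:33@(0.29,1.05)n16 225:15@(-0.04,0.86)n16 270:-0@(-0.13,0.50)n16 315:0@(0.24,0.24)n6
0 0.5 0.7 0:-0@(0.50,0.20)n8 45:0@(0.98,0.22)n11 90:26@(1.00,0.53)n16 135:33@(0.63,0.94)n16 180:41@(0.19,1.08)n16 225:35@(-0.13,0.88)n16 270:0@(-0.12,0.70)n16 315:-1@(-0.04,0.25)n16
0 0.65 0.3 0:0
[... 2418 characters left out ...]
)n16 135:59@(0.46,1.11)n16 180:51@(0.07,1.11)n16 225:42@(-0.16,0.90)n16 270:24@(-0.03,0.30)n16 315:30@(0.52,0.22)n8
30 0.8 0.3 0:30@(0.83,0.25)n1 45:31@(1.13,0.20)n6 90:57@(1.06,0.65)n16 135:50@(0.71,0.96)n16 180:36@(0.30,1.06)n16 225:25@(0.02,0.53)n16 270:30@(0.64,0.21)n3 315:30@(0.78,0.24)n1
30 0.8 0.5 0:30@(0.95,0.23)n5 45:55@(1.20,0.26)n16 90:62@(0.99,0.77)n16 135:56@(0.61,1.04)n16 180:41@(0.23,1.09)n16 225:22@(0.02,0.70)n16 270:20@(0.07,0.24)n16 315:30@(0.72,0.20)n5
30 0.8 0.7 0:30@(1.08,0.22)n9 45:59@(1.18,0.39)n16 90:67@(0.91,0.89)n16 135:62@(0.50,1.11)n16 180:47@(0.14,1.11)n16 225:37@(-0.11,0.90)n16 270:26@(0.06,0.28)n16 315:30@(0.67,0.22)n8
real	1m35.448s
user	1m31.779s
sys	0m0.183s
```

```bash
python3 - <<'E'
from h import *
np.set_printoptions(precision=4,suppress=True)
for cam in('top','scene'):
    im=cv2.imread(f'pics/{cam}0.png');hsv=cv2.cvtColor(im,cv2.COLOR_BGR2HSV)
    m=cv2.inRange(hsv,(5,90,120),(22,255,255))
    n,l,st,ce=cv2.connectedComponentsWithStats(m)
    for i in range(1,n):
        if not 200<st[i,4]<1200: continue
        rc=np.argwhere(cv2.morphologyEx((l==i).astype(np.uint8),cv2.MORPH_CLOSE,np.ones((5,5))))
        w=np.array([atz(cam,p,.024)[:2] for p in rc])
        r=cv2.minAreaRect((w*1000).astype(np.float32))
        print(cam,ce[i],st[i,4],'centroid',w.mean(0),'rect',np.round(r[0],1),np.round(r[1],1),r[2])
E
cat > t3.py <<'E'
from sim import *
def ax(yaw):
    Z=Rz(yaw);return Z.apply([np.cos(np.pi/6),0,.5]),Z.apply([0,1,0]),Z.apply([-.5,0,np.cos(np.pi/6)])
up,ay,az=ax(-.9156)
rf=np.array([.5415,-.2703,.0484]);sf=rf-.116*ay
def tool(tilt,ysign):
    Z=Rz(-.9156);x=Z.apply([np.sin(np.radians(tilt)),0,-np.cos(np.radians(tilt))]);y=ay*ysign
    return R.from_matrix(np.c_[x,y,np.cross(x,y)])
if __name__=='__main__':
    for nm,c in(('sq',sf),('rd',rf)):
        for tilt in(25.4,30,34.6):
            for s in(1,-1):
                for h in(.18,.30):
                    T=tool(tilt,s);x=T.as_matrix()[:,0]
                    best=min((ik(c-x*h,T,np.array([j1,.2,0,1.2,0,j6]),.5) for j1 in(-.5,) for j6 in(-1.5,1.5)),key=lambda a:a[1])
                    print(nm,tilt,s,h,best[0].round(2),'err',best[1].round(4))
E
python3 t3.py
```

```text
top [309.0383 148.3127] 339 centroid [0.7093 0.0792] rect [701.1  78.9] [78.5 72.9] 88.86717224121094
top [212.5664 239.0781] 602 centroid [0.489  0.3153] rect [489.1 315.4] [59.8 59.4] 75.32725524902344
top [321.5499 243.2484] 471 centroid [0.4739 0.0523] rect [474.6  52.4] [55.5 58.2] 88.93233489990234
scene [ 9.3105 94.754 ] 496 centroid [0.1351 1.4862] rect [ 133.9 1495.1] [292.4  78.2] 73.05558776855469
scene [275.0036 215.8541] 281 centroid [0.4908 0.3152] rect [491.  315.3] [61.9 61.1] 75.48686218261719
scene [328.6464 267.9   ] 280 centroid [0.4753 0.0512] rect [476.1  51.8] [58.7 58.7] 86.30608367919922
sq 25.4 1 0.18 [-0.72  0.12 -0.75  0.27 -0.08  0.18] err 0.0
sq 25.4 1 0.3 [-0.69 -0.14 -0.71  0.56 -0.09  0.2 ] err 0.0
sq 25.4 -1 0.18 [-0.72  0.12 -0.75  0.27 -0.08 -2.96] err 0.0
sq 25.4 -1 0.3 [-0.69 -0.14 -0.71  0.56 -0.09 -2.94] err 0.0
sq 30 1 0.18 [-0.71  0.1  -0.81  0.14 -0.1   0.18] err 0.0
sq 30 1 0.3 [-0.68 -0.18 -0.79  0.45 -0.12  0.21] err 0.0
sq 30 -1 0.18 [-0.71  0.1  -0.81  0.14 -0.1  -2.96] err 0.0
sq 30 -1 0.3 [-0.68 -0.18 -0.79  0.45 -0.12 -2.93] err 0.0

[... 617 characters left out ...]
8 [-0.46  0.19 -0.7   0.2  -0.22 -2.74] err 0.0
rd 30 -1 0.3 [-0.4  -0.05 -0.68  0.48 -0.25 -2.68] err 0.0
rd 34.6 1 0.18 [-0.44  0.18 -0.76  0.08 -0.26  0.4 ] err 0.0
rd 34.6 1 0.3 [-0.36 -0.08 -0.76  0.36 -0.3   0.47] err 0.0
rd 34.6 -1 0.18 [-0.44  0.18 -0.76  0.08 -0.26 -2.74] err 0.0
rd 34.6 -1 0.3 [-0.36 -0.08 -0.76  0.36 -0.3  -2.67] err 0.0Traceback (most recent call last):
  File "<stdin>", line 10, in <module>
  File "h.py", line 11, in atz
    o,d=ray(cam,rc); return o+d*(z-o[2])/d[2]
        ~~~^^^^^^^^
  File "h.py", line 7, in ray
    i=robot.camera_info(cam);K=np.array(i['camera_matrix']);T=np.array(i['world_from_camera'])
ValueError: time passes only in moves, steps and waits
```

```bash
cat > plan.py <<'E'
# usage: plan.py tx ty tz [yaw_deg of tool y]
from h import *
import sys
s=robot.sense();T=R.from_quat(s['orientation']);M=T.as_matrix()
t=np.array([float(v) for v in sys.argv[1:4]]);d=M.T@(t-s['tcp_pos'])*1000
az=np.degrees(np.arctan2(M[1,1],M[0,1]))
print('shift mm',d.round(1),'norm',np.linalg.norm(d).round(1),'tooly az',az.round(2),'tilt',np.degrees(np.arccos(-M[2,0])).round(2),'az',np.degrees(np.arctan2(M[1,0],M[0,0])).round(1),'q',np.round(s['joint_pos'],2),'op',s['opening'],'t',s['time_s'],'F',np.round(s['wrist_force'],1))
if len(sys.argv)>4: print('turn',((az-float(sys.argv[4])+180)%360-180).round(2))
E
python3 -m inch '[[[29,0,0],9.7],[[29,0,0],9.7],[[29,0,0],9.7],[[29,0,0],9.7],[[29,0,0],9.7],[[29,0,0],9.7],[[29,0,0],9.7],[[29,0,0],9.7]]' 78 >/dev/null; python3 plan.py .4854 .3036 .3 -14.6; python3 plan.py .4854 .3036 .181 -14.6
```

```text
shift mm [ 4.  67.2  3.8] norm 67.4 tooly az -14.94 tilt 4.4 az 68.7 q [ 0.52  0.17 -0.39  0.95  0.05  2.36] op 0.07802821360020934 t 4.125 F [0.9 0.  0. ]
turn -0.34
shift mm [122.7  66.2  12.9] norm 140.0 tooly az -14.94 tilt 4.4 az 68.7 q [ 0.52  0.17 -0.39  0.95  0.05  2.36] op 0.07802821360020934 t 4.125 F [0.9 0.  0. ]
turn -0.34
```

```bash
python3 -m inch '[[[10,33,6],-0.3],[[10,33,7],0],[[30,0,0],0],[[30,0,0],0],[[20,0,0],0],[[0,0,0],0]]' >/dev/null; python3 plan.py .4854 .3036 .181 -14.6; python3 - <<'E'
from h import *
a=snap('sq_a','scene');b=snap('sq_b','top')
A=cv2.resize(a[150:270,210:350],None,fx=2.8,fy=2.8,interpolation=cv2.INTER_CUBIC);B=cv2.resize(b[180:300,150:290],None,fx=2.8,fy=2.8,interpolation=cv2.INTER_CUBIC)
cv2.imwrite('pics/sq_ab.png',np.hstack([A,B])[:,:,::-1])
E
```

```text
shift mm [22.   0.8 -0. ] norm 22.1 tooly az -14.32 tilt 4.22 az 71.2 q [ 0.43  0.35 -0.4   0.77  0.05  2.26] op 0.07794487679694996 t 4.875 F [ 0.4  0.  -0.8]
turn 0.28
```

View pics/sq_ab.png

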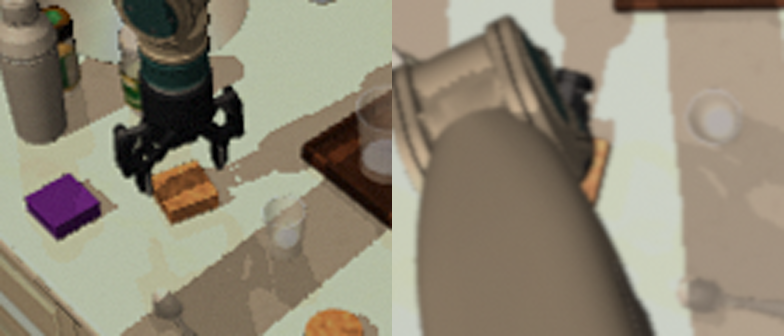

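```bash
python3 -m inch '[[[12,1,0],0.2],[[10,0,0],0],[[0,0,0],0]]' >/dev/null; python3 plan.py .4854 .3036 .181 -14.6; python3 -m inch '[[[0,0,0],0],[[0,0,0],0],[[0,0,0],0],[[0,0,0],0]]' 40 40; python3 plan.py .4854 .3036 .181; python3 - <<'E'
from h import *
a=snap('sq_c','scene')
cv2.imwrite('pics/sq_c2.png',cv2.resize(a[150:250,220:340],None,fx=5,fy=5,interpolation=cv2.INTER_CUBIC)[:,:,::-1])
E
```

```text
shift mm [ 0.5 -1.9  1.5] norm 2.4 tooly az -14.52 tilt 4.34 az 69.5 q [ 0.43  0.38 -0.41  0.73  0.05  2.26] op 0.07780366608942312 t 5.35 F [-0.7  0.5  1. ]
turn 0.08
time_s: 5.85
tcp_pos: [0.4885, 0.3049, 0.1831]
orientation: [0.583, 0.446, -0.535, 0.419]
wrist_force: [-0.1, 0.2, 1.3]
opening: 0.0584
shift mm [ 1.9 -2.7  2.2] norm 3.9 tooly az -14.53 tilt 4.47 az 67.9 q [ 0.43  0.38 -0.41  0.73  0.05  2.26] op 0.05842595317024332 t 5.85 F [-0.1  0.2  1.3]
```

View pics/sq_c2.png

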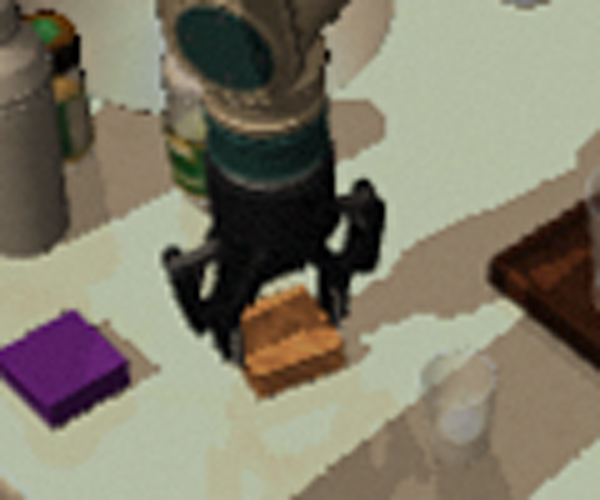

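```bash
python3 -m inch '[[[-25,0,0],0],[[-55,0,0],-6.5],[[-55,0,0],-6.5],[[-55,0,0],-6.5],[[-55,0,0],-6.5],[[-55,0,0],-6.5],[[-55,0,0],-6.5],[[-50,0,0],-6.5],[[-50,0,0],-6.5]]'; python3 plan.py .306 -.40 .72 37.5
```

```text
time_s: 7.02
tcp_pos: [0.4748, 0.2718, 0.6378]
orientation: [0.339, 0.636, -0.284, 0.632]
wrist_force: [0.8, 0.5, -0.5]
opening: 0.0587
shift mm [-135.  -537.2  423.9] norm 697.5 tooly az 37.63 tilt 4.42 az 68.5 q [0.39 0.09 0.22 1.65 0.06 1.3 ] op 0.05873611091432517 t 7.025 F [ 0.8  0.5 -0.5]
turn 0.13
```

```bash
python3 -m inch '[[[-11,-45,35],0],[[-11,-45,35],0],[[-11,-45,35],0],[[-11,-45,35],0],[[-11,-45,35],0],[[-11,-45,35],0],[[-11,-45,35],0],[[-11,-45,35],0],[[-11,-45,35],0],[[-11,-45,35],0],[[-11,-45,35],0],[[-11,-45,35],0]]'; python3 plan.py .306 -.40 .72 37.5
cat > t4.py <<'E'
from sim import *
from cell import robot
import sys
q=np.array(robot.sense()['joint_pos'])
def tv(q):
    x=fk(q,P)[1].as_matrix()[:,0];return 'tilt',np.degrees(np.arccos(-x[2])).round(2),'az',np.degrees(np.arctan2(x[1],x[0])).round(1)
row=[float(v) for v in sys.argv[1:4]]
print(tv(q))
for i in range(int(sys.argv[4])):
    q=step(q,[row,0],.55); print(i+1,fk(q,P)[0].round(3),*tv(q),q.round(2),'tooly z',fk(q,P)[1].as_matrix()[2,1].round(3))
E
python3 t4.py -62 0 0 14
```

```text
time_s: 8.52
tcp_pos: [0.2985, -0.3992, 0.7154]
orientation: [0.34, 0.636, -0.285, 0.631]
wrist_force: [1.9, 0.5, -0.5]
opening: 0.0586
shift mm [-4.4  5.8  5.1] norm 8.9 tooly az 37.39 tilt 4.46 az 68.3 q [-1.07  0.07  0.37  1.92  0.06 -0.16] op 0.05855656220973983 t 8.525 F [ 1.9  0.5 -0.5]
turn -0.11
('tilt', np.float64(4.46), 'az', np.float64(68.3))
1 [ 0.297 -0.403  0.777] tilt 4.46 az 68.3 [-1.08  0.13  0.57  2.06  0.06 -0.16] tooly z 0.067
2 [ 0.294 -0.405  0.82 ] tilt 3.71 az 51.3 [-1.09  0.17  0.72  2.15  0.06 -0.17] tooly z 0.063
3 [ 0.289 -0.402  0.841] tilt 3.74 az 3.9 [-1.09  0.16  0.77  2.15  0.06 -0.17] tooly z 0.054
4 [ 0.283 -0.396  0.863] tilt 5.63 az -24.8 [-1.1   0.16  0.81  2.15  0.06 -0.18] tooly z 0.046
5 [ 0.276 -0.387  0.883] tilt 8.13 az -37.4 [-1.1   0.14  0.85  2.15  0.06 -0.18] tooly z 0.038
6 [ 0.267 -0.377  0.904] tilt 10.8 az -43.9 [-1.11  0.13  0.89  2.15  0.06 -0.18] tooly z 0.029
7 [ 0.258 -0.364  0.924] tilt 13.49 az -47.9 [-1.12  0.11  0.92  2.15  0.06 -0.18] tooly z 0.021
8 [ 0.248 -0.349  0.943] tilt 16.18 az -50.5 [-1.12  0.09  0.95  2.15  0.07 -0.19] tooly z 0.013
9 [ 0.237 -0.332  0.961] tilt 18.85 az -52.4 [-1.13  0.07  0.97  2.15  0.07 -0.19] tooly z 0.004
10 [ 0.226 -0.314  0.979] tilt 21.5 az -53.9 [-1.14  0.05  1.    2.15  0.07 -0.19] tooly z -0.004
11 [ 0.215 -0.294  0.995] tilt 24.11 az -55.0 [-1.14  0.02  1.02  2.15  0.07 -0.2 ] tooly z -0.012
12 [ 0.203 -0.272  1.011] tilt 26.69 az -56.0 [-1.15 -0.    1.03  2.15  0.08 -0.2 ] tooly z -0.02
13 [ 0.191 -0.249  1.025] tilt 29.23 az -56.9 [-1.15 -0.03  1.05  2.15  0.08 -0.2 ] tooly z -0.028
14 [ 0.179 -0.224  1.038] tilt 31.75 az -57.6 [-1.16 -0.06  1.07  2.15  0.08 -0.2 ] tooly z -0.036
```

```bash
python3 -m inch '[[[-58,12,18],0],[[-58,12,18],0],[[-58,8,18],0],[[-58,4,18],0],[[-58,0,18],0],[[-58,0,18],0],[[-58,0,18],0]]'; python3 plan.py .306 -.40 .72 37.5;python3 t4.py -60 0 15 9
```

```text
time_s: 9.4
tcp_pos: [0.3266, -0.3978, 0.9054]
orientation: [0.296, 0.553, -0.331, 0.705]
wrist_force: [-0.6, -0.2, -1.2]
opening: 0.0589
shift mm [177.7 -27.2 -50. ] norm 186.5 tooly az 37.34 tilt 12.72 az -39.6 q [-1.03  0.24  1.03  2.15  0.07 -0.09] op 0.05888578624014864 t 9.4 F [-0.6 -0.2 -1.2]
turn -0.16
('tilt', np.float64(12.72), 'az', np.float64(-39.6))
1 [ 0.32  -0.392  0.924] tilt 15.36 az -42.7 [-1.03  0.23  1.07  2.15  0.07 -0.1 ] tooly z 0.048
2 [ 0.312 -0.384  0.942] tilt 17.98 az -44.9 [-1.04  0.23  1.11  2.15  0.08 -0.1 ] tooly z 0.044
3 [ 0.303 -0.374  0.96 ] tilt 20.55 az -46.6 [-1.04  0.22  1.15  2.15  0.08 -0.1 ] tooly z 0.041
4 [ 0.293 -0.362  0.977] tilt 23.07 az -47.9 [-1.05  0.2   1.18  2.15  0.08 -0.1 ] tooly z 0.038
5 [ 0.282 -0.348  0.994] tilt 25.53 az -48.9 [-1.06  0.19  1.2   2.15  0.09 -0.11] tooly z 0.034
6 [ 0.27  -0.332  1.01 ] tilt 27.95 az -49.7 [-1.07  0.17  1.23  2.15  0.09 -0.11] tooly z 0.031
7 [ 0.256 -0.314  1.024] tilt 30.13 az -50.4 [-1.08  0.14  1.24  2.15  0.1  -0.11] tooly z 0.028
8 [ 0.24  -0.293  1.037] tilt 32.07 az -50.9 [-1.09  0.11  1.24  2.15  0.11 -0.12] tooly z 0.026
9 [ 0.225 -0.272  1.049] tilt 34.0 az -51.4 [-1.1   0.08  1.24  2.15  0.11 -0.13] tooly z 0.023
```

```bash
for y in -15 -25; do python3 t4.py -60 $y 5 5|tail -1; done
```

```text
5 [ 0.211 -0.362  0.991] tilt 24.89 az -51.7 [-1.24  0.12  1.12  2.15  0.14 -0.27] tooly z 0.014
5 [ 0.176 -0.39   0.987] tilt 24.9 az -53.5 [-1.35  0.13  1.12  2.15  0.17 -0.37] tooly z 0.001
```

```bash
python3 -m inch '[[[-60,-20,5],0],[[-60,-20,5],0],[[-60,-20,5],0],[[-60,-20,5],0],[[-60,-20,5],0]]'; python3 plan.py .306 -.40 .72 37.5;python3 st.py
```

```text
time_s: 10.02
tcp_pos: [0.1857, -0.3544, 0.9893]
orientation: [0.247, 0.481, -0.376, 0.752]
wrist_force: [-0.5, -1.7, -0.3]
opening: 0.0593
shift mm [290.6  66.7 -13.7] norm 298.5 tooly az 36.51 tilt 24.53 az -52.2 q [-1.3   0.08  1.06  2.15  0.16 -0.33] op 0.059273416806650284 t 10.025 F [-0.5 -1.7 -0.3]
turn -0.99
t 10.025 q [-1.297   0.0823  1.0611  2.1496  0.1571 -0.3292] 
tcp [ 0.1857 -0.3544  0.9893] x [ 0.2547 -0.328  -0.9097] y [0.8037 0.5949 0.0105] z [ 0.5378 -0.7338  0.4151] F [-0.5 -1.7 -0.3] op 0.0593
grasp pt [ 0.2252 -0.4053  0.8483]
```

```bash
cat > chk.py <<'E'
from h import *
import sys
from t3 import up,ay,az,rf,sf
np.set_printoptions(precision=4,suppress=True)
def report(Rp,ct,cav,press=0.0):
    # Rp: orientation at pick, ct: cork centre in tool frame
    s=robot.sense();Rn=R.from_quat(s['orientation'])
    n=Rn.apply(Rp.inv().apply([0,0,1]))
    c=np.array(s['tcp_pos'])+Rn.apply(ct)
    B=np.c_[up,ay,az]
    e=B.T@n
    print('cork normal in bed axes',e,'deg pitch',np.degrees(np.arcsin(e[0])).round(2),'roll',np.degrees(np.arcsin(e[1])).round(2))
    y=Rn.as_matrix()[:,1]; print('jaw in bed axes',B.T@y)
    print('cork centre rel seated (bed axes mm)',(B.T@(c-cav-.012*az)*1000).round(1))
    for h in(0,.06,.012):
        g=cav+(.012+h)*az; t=g-Rn.apply(ct); d=Rn.inv().apply(t-s['tcp_pos'])*1000
        print('h',h,'tcp',t,'shift',d.round(1))
    print('per 10mm along -bed z in tool',Rn.inv().apply(-az*10).round(2),' 10mm upslope',Rn.inv().apply(up*10).round(2))
    print('t',s['time_s'],'F',np.round(s['wrist_force'],1),'F bed',(B.T@np.array(s['wrist_force'])).round(1),'op',s['opening'])
E
cat > chksq.py <<'E'
from chk import *
Rp=R.from_quat([0.583, 0.446, -0.535, 0.419])
ct=Rp.inv().apply(np.array([.490,.3153,.012])-[.4885,.3049,.1831]);print(ct);ct[1]=0
report(Rp,ct,sf)
E
python3 chksq.py
```

```text
[ 0.1714 -0.0031  0.0028]
cork normal in bed axes [0.0186 0.0108 0.9998] deg pitch 1.07 roll 0.62
jaw in bed axes [0.0208 0.9998 0.0001]
cork centre rel seated (bed axes mm) [ 326.9 -217.1  707. ]
h 0 tcp [ 0.4007 -0.278   0.2135] shift [ 735.4  210.1 -262.5]
h 0.06 tcp [ 0.3825 -0.2542  0.2655] shift [ 675.7  210.1 -268.2]
h 0.012 tcp [ 0.3971 -0.2732  0.2239] shift [ 723.5  210.1 -263.6]
per 10mm along -bed z in tool [ 9.95 -0.    0.95]  10mm upslope [-0.95  0.21  9.95]
t 10.025 F [-0.5 -1.7 -0.3] F bed [ 0.8 -1.5 -0.8] op 0.059273416806650284
```

```bash
python3 -m inch '[[[25,35,-44],-1],[[25,35,-44],0],[[25,35,-44],0],[[25,35,-45],0],[[25,35,-45],0],[[25,35,-45],0],[[58,0,0],0],[[58,0,0],0],[[58,0,0],0],[[58,0,0],0],[[58,0,0],0],[[58,0,0],0]]'; python3 chksq.py
```

```text
time_s: 11.52
tcp_pos: [0.3333, -0.202, 0.4298]
orientation: [0.242, 0.484, -0.372, 0.754]
wrist_force: [-0.7, -0.6, -0.3]
opening: 0.0589
[ 0.1714 -0.0031  0.0028]
cork normal in bed axes [0.0194 0.0089 0.9998] deg pitch 1.11 roll 0.51
jaw in bed axes [0.0054 1.     0.0023]
cork centre rel seated (bed axes mm) [ 20.2  -7.1 238. ]
h 0 tcp [ 0.4007 -0.2782  0.2136] shift [238.8   6.4   2.8]
h 0.06 tcp [ 0.3824 -0.2544  0.2656] shift [179.1   6.5  -3. ]
h 0.012 tcp [ 0.397  -0.2735  0.224 ] shift [226.9   6.4   1.6]
per 10mm along -bed z in tool [ 9.95 -0.02  0.96]  10mm upslope [-0.96  0.05  9.95]
t 11.525 F [-0.7 -0.6 -0.3] F bed [-0.1 -0.9 -0.2] op 0.05891761590276528
```

```bash
python3 -m inch '[[[50,2,0],0],[[50,2,0],0],[[50,2,0],0],[[40,0,0],0],[[18,0,0],0],[[0,0,0],0]]'; python3 chksq.py; cat > look.py <<'E'
from h import *
import sys
n=sys.argv[1]
a=snap(n+'_s','scene');b=snap(n+'_t','top')
A=cv2.resize(a[270:410,360:500],None,fx=2.8,fy=2.8,interpolation=cv2.INTER_CUBIC);B=cv2.resize(b[160:300,410:550],None,fx=2.8,fy=2.8,interpolation=cv2.INTER_CUBIC)
cv2.imwrite(f'pics/{n}.png',np.hstack([A,B])[:,:,::-1])
E
python3 look.py pl1
```

```text
time_s: 12.28
tcp_pos: [0.3904, -0.2657, 0.2405]
orientation: [0.242, 0.486, -0.372, 0.753]
wrist_force: [0.1, 0.7, 0.5]
opening: 0.0584
[ 0.1714 -0.0031  0.0028]
cork normal in bed axes [0.0241 0.0099 0.9997] deg pitch 1.38 roll 0.57
jaw in bed axes [0.0051 1.     0.0013]
cork centre rel seated (bed axes mm) [-1.4 -0.8 31.5]
h 0 tcp [ 0.4013 -0.2787  0.214 ] shift [31.2  0.7  4.5]
h 0.06 tcp [ 0.383  -0.2549  0.2659] shift [-28.5   0.8  -1.5]
h 0.012 tcp [ 0.3976 -0.2739  0.2244] shift [19.2  0.7  3.3]
per 10mm along -bed z in tool [ 9.95 -0.01  1.01]  10mm upslope [-1.01  0.05  9.95]
t 12.275 F [0.1 0.7 0.5] F bed [-0.2  0.5  0.6] op 0.05841705794809266
```

View pics/pl1.png

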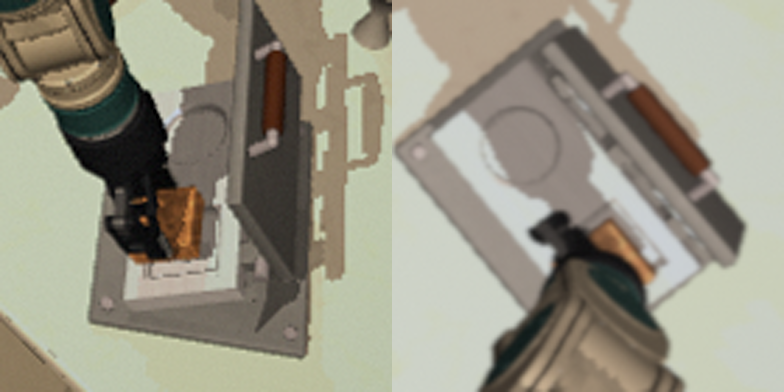

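```bash
cat > ovl.py <<'E'
from chk import *
def ovl(n,corkR,c,rnd=False):
    out=[]
    for cam,x0,y0,suf in(('scene',390,310,'s'),('top',455,215,'t')):
        if rnd: x0,y0=(400,280) if cam=='scene' else (420,180)
        im=cv2.imread(f'pics/{n}_{suf}.png')[y0:y0+80,x0:x0+80];f=5;im=cv2.resize(im,None,fx=f,fy=f,interpolation=cv2.INTER_CUBIC)
        for h,col in((.012,(0,255,0)),(-.012,(255,0,0))):
            if rnd: pts=[np.array([.03*np.cos(t),.03*np.sin(t),h]) for t in np.linspace(0,6.28,40)]
            else: pts=[np.array([a*.03,b*.03,h]) for a,b in((1,1),(1,-1),(-1,-1),(-1,1))]
            q=[]
            for p in pts:
                r,cc=proj(cam,c+corkR.apply(p));q.append([(cc-x0+.5)*f,(r-y0+.5)*f])
            cv2.polylines(im,[np.int32(q)],True,col,1,cv2.LINE_AA)
        out.append(im)
    cv2.imwrite(f'pics/{n}_o.png',np.hstack(out))
E
python3 - <<'E'
from ovl import *
s=robot.sense();Rn=R.from_quat(s['orientation']);Rp=R.from_quat([0.583, 0.446, -0.535, 0.419])
cr=Rn*Rp.inv()*R.from_euler('z',-14.5,degrees=True)
ovl('pl1',cr,np.array(s['tcp_pos'])+Rn.apply([.1714,0,.0028]))
E
```

```text
(no output)
```

View pics/pl1_o.png

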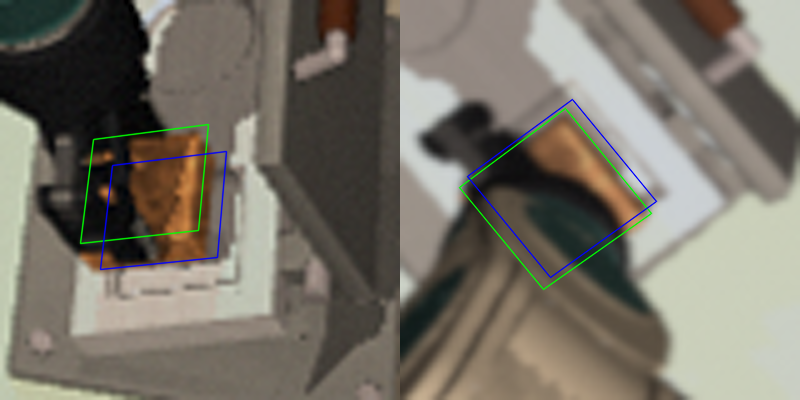

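```bash
python3 - <<'E'
import cv2,numpy as np
a=cv2.imread('pics/pl1_s.png')[325:373,400:448];b=cv2.imread('pics/pl1_t.png')[230:265,480:515]
o=np.hstack([cv2.resize(a,(400,400),interpolation=cv2.INTER_NEAREST),cv2.resize(b,(400,400),interpolation=cv2.INTER_NEAREST)])
o=np.clip(o*1.5,0,255).astype(np.uint8);cv2.imwrite('pics/z1.png',o)
E
```

```text
(no output)
```

View pics/z1.png

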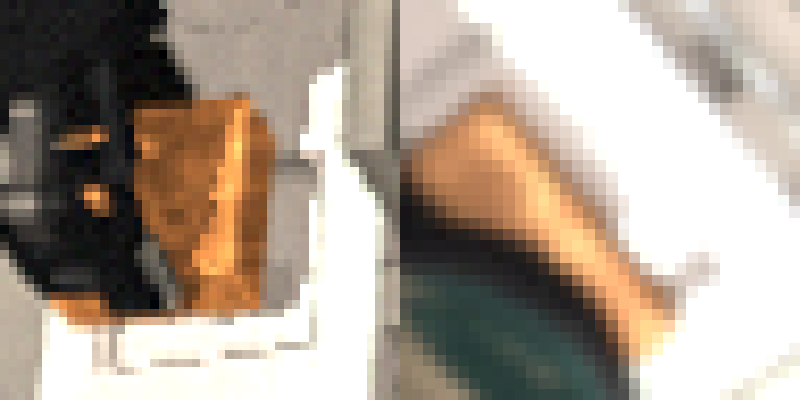

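```bash
python3 -m inch '[[[0,1,7],0],[[10,0,0],0],[[9,0,0],0],[[0,0,0],0]]'; cat > chksq2.py <<'E'
from chk import *
report(R.from_quat([0.583, 0.446, -0.535, 0.419]),np.array([.1714,0,-.0012]),sf)
E
python3 chksq2.py; python3 look.py pl2; python3 - <<'E'
from ovl import *
s=robot.sense();Rn=R.from_quat(s['orientation']);Rp=R.from_quat([0.583, 0.446, -0.535, 0.419])
cr=Rn*Rp.inv()*R.from_euler('z',-14.5,degrees=True)
ovl('pl2',cr,np.array(s['tcp_pos'])+Rn.apply([.1714,0,-.0012]))
a=cv2.imread('pics/pl2_s.png')[325:373,400:448];b=cv2.imread('pics/pl2_t.png')[230:265,480:515]
o=np.hstack([cv2.resize(a,(400,400),interpolation=cv2.INTER_NEAREST),cv2.resize(b,(400,400),interpolation=cv2.INTER_NEAREST)])
o=np.vstack([cv2.imread('pics/pl2_o.png'),np.clip(o*1.5,0,255).astype(np.uint8)]);cv2.imwrite('pics/z2.png',o[:800])
E
```

```text
time_s: 12.88
tcp_pos: [0.4003, -0.2767, 0.227]
orientation: [0.242, 0.485, -0.372, 0.754]
wrist_force: [0.2, 0.0, -0.3]
opening: 0.0585
cork normal in bed axes [0.0215 0.0094 0.9997] deg pitch 1.23 roll 0.54
jaw in bed axes [0.0052 1.     0.0018]
cork centre rel seated (bed axes mm) [ 1.2  0.5 12.7]
h 0 tcp [ 0.4031 -0.2813  0.2154] shift [12.8 -0.6  0.1]
h 0.06 tcp [ 0.3849 -0.2575  0.2674] shift [-47.   -0.5  -5.8]
h 0.012 tcp [ 0.3995 -0.2765  0.2258] shift [ 0.8 -0.5 -1.1]
per 10mm along -bed z in tool [ 9.95 -0.02  0.98]  10mm upslope [-0.98  0.05  9.95]
t 12.875 F [ 0.2  0.  -0.3] F bed [-0.1  0.2 -0.3] op 0.05849615175761359
```

```bash
python3 -c "
import cv2;o=cv2.imread('pics/z2.png');cv2.imwrite('pics/z2b.png',cv2.resize(o,(600,600)))"
```

```text
(no output)
```

View pics/z2b.png

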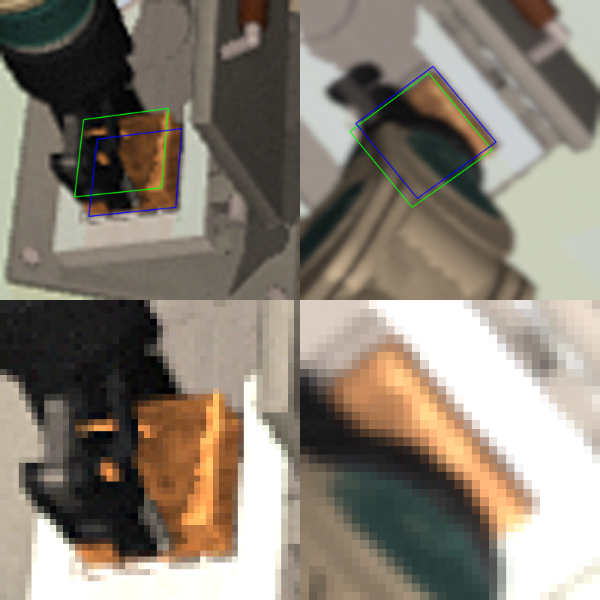

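```bash
python3 -m inch '[[[4,0,0],0],[[3,0,0],0],[[2,0,0],0],[[0,0,0],0]]'; python3 chksq2.py|tail -7
```

```text
time_s: 13.48
tcp_pos: [0.4028, -0.2787, 0.2215]
orientation: [0.242, 0.484, -0.371, 0.755]
wrist_force: [-7.8, 11.3, 16.3]
opening: 0.0588
jaw in bed axes [0.0047 1.     0.0048]
cork centre rel seated (bed axes mm) [1.5 1.8 6.4]
h 0 tcp [ 0.4025 -0.2813  0.2153] shift [ 6.5 -1.8 -0.9]
h 0.06 tcp [ 0.3842 -0.2575  0.2672] shift [-53.3  -1.5  -6.6]
h 0.012 tcp [ 0.3989 -0.2765  0.2257] shift [-5.5 -1.8 -2. ]
per 10mm along -bed z in tool [ 9.95 -0.05  0.96]  10mm upslope [-0.96  0.05  9.95]
t 13.475 F [-7.8 11.3 16.3] F bed [-3.7  0.7 20.9] op 0.058835033837193934
```

```bash
cat > cop.py <<'E'
from chk import *
s=robot.sense();B=np.c_[up,ay,az];Rn=R.from_quat(s['orientation'])
F=B.T@np.array(s['wrist_force']);M=B.T@np.array(s['moment'])
print('F',F.round(2),'M',M.round(3))
# contact point assuming at bed depth: tcp rel
d=-0.183 
# M=r x F, r=(x,y,d): Mx=y Fz-d Fy ; My=d Fx - x Fz
print('cop rel TCP (bed): x',((d*F[0]-M[1])/F[2]*1000).round(1),'y',((M[0]+d*F[1])/F[2]*1000).round(1))
print('cork centre rel TCP (bed)',(B.T@Rn.apply([.1714,0,-.0012])*1000).round(1))
E
python3 cop.py; python3 look.py pl3
```

```text
F [-3.68  0.71 20.95] M [ 0.432  1.257 -0.023]
cop rel TCP (bed): x -27.8 y 14.5
cork centre rel TCP (bed) [ -17.6    0.9 -170.5]
```

View pics/pl3.png

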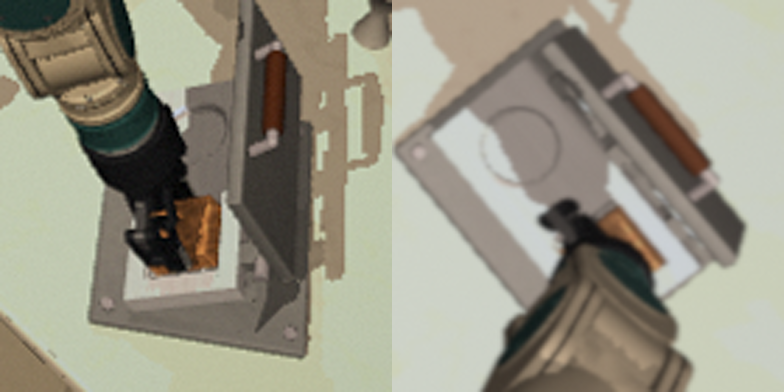

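```bash
python3 -m inch '[[[-3,0,0],0],[[0,-2.5,0],0],[[3,0,0],0],[[0,0,0],0]]'; python3 chksq2.py|sed -n 3p;python3 cop.py; python3 -m inch '[[[2,0,0],0],[[0,0,0],0]]'; python3 chksq2.py|sed -n 3p;python3 cop.py
```

```text
time_s: 14.08
tcp_pos: [0.4022, -0.28, 0.2206]
orientation: [0.243, 0.483, -0.368, 0.756]
wrist_force: [0.5, 12.1, 8.5]
opening: 0.0589
cork centre rel seated (bed axes mm) [1.5 1.6 5.2]
F [-3.8   7.81 11.99] M [ 1.945  0.863 -0.233]
cop rel TCP (bed): x -14.0 y 43.0
cork centre rel TCP (bed) [ -17.7    2.  -170.5]
time_s: 14.32
tcp_pos: [0.4024, -0.2802, 0.2194]
orientation: [0.243, 0.484, -0.368, 0.756]
wrist_force: [-3.9, 18.2, 19.8]
opening: 0.0594
cork centre rel seated (bed axes mm) [1.1 1.5 4.1]
F [-4.66  7.99 25.51] M [ 1.672  1.454 -0.226]
cop rel TCP (bed): x -23.5 y 8.2
cork centre rel TCP (bed) [ -17.8    1.9 -170.5]
```

```bash
python3 -m inch '[[[0,3,0],0],[[0,0,0],0]]'; python3 chksq2.py|sed -n 3p;python3 cop.py; python3 -m inch '[[[2,0,0],0],[[0,0,0],0]]'; python3 chksq2.py|sed -n 3p;python3 cop.py
```

```text
time_s: 14.58
tcp_pos: [0.4035, -0.2793, 0.2194]
orientation: [0.242, 0.484, -0.371, 0.754]
wrist_force: [-10.7, 13.2, 22.9]
opening: 0.0587
cork centre rel seated (bed axes mm) [1.1 1.7 4.1]
F [-3.25 -0.49 28.31] M [ 0.219  1.44  -0.107]
cop rel TCP (bed): x -29.8 y 10.9
cork centre rel TCP (bed) [ -17.8    0.6 -170.5]
time_s: 14.82
tcp_pos: [0.4037, -0.2795, 0.2189]
orientation: [0.242, 0.484, -0.371, 0.754]
wrist_force: [-19.0, 22.2, 39.9]
opening: 0.0587
cork centre rel seated (bed axes mm) [1.2 1.7 3.5]
F [-5.28 -1.56 49.15] M [ 0.037  2.222 -0.122]
cop rel TCP (bed): x -25.5 y 6.6
cork centre rel TCP (bed) [ -17.7    0.6 -170.5]
```

```bash
python3 -m inch '[[[-2,0,0],0],[[0,0,0],0],[[0,0,0],0],[[0,0,0],0]]' 72; python3 -m inch '[[[-15,0,0],0],[[-40,0,0],0],[[-50,0,0],0],[[-50,0,-20],0]]'; python3 look.py pl4
```

```text
time_s: 15.32
tcp_pos: [0.4038, -0.2804, 0.2177]
orientation: [0.242, 0.484, -0.372, 0.754]
wrist_force: [-0.1, 0.0, -0.3]
opening: 0.0723
time_s: 15.82
tcp_pos: [0.3536, -0.2152, 0.3541]
orientation: [0.242, 0.482, -0.372, 0.755]
wrist_force: [0.4, 0.3, 0.5]
opening: 0.0723
```

View pics/pl4.png

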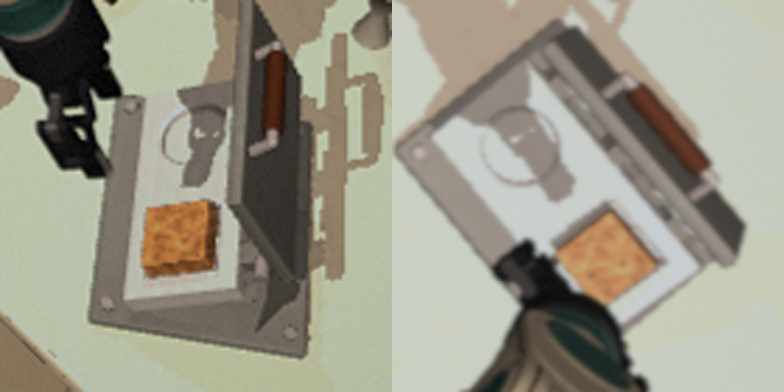

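```bash
python3 - <<'E'
from ovl import *
B=R.from_matrix(np.c_[up,ay,az])
ovl('pl4',B,sf+.012*az-.002*up)
E
```

```text
(no output)
```

View pics/pl4_o.png

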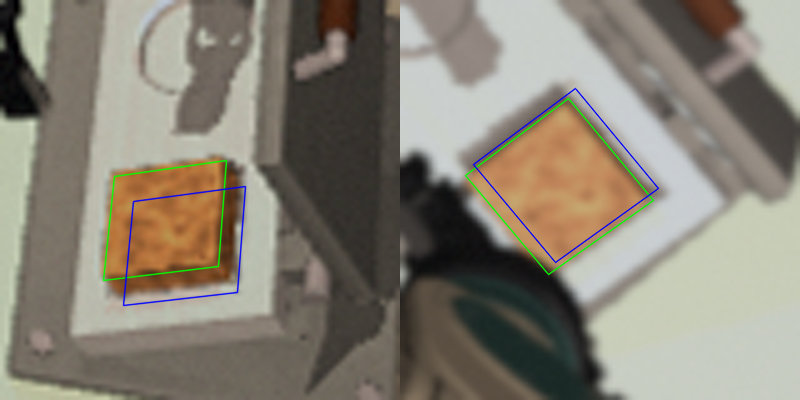

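```bash
python3 - <<'E'
from h import *
robot.read_camera('scene')
for p in([-.35,.45,.7],[-.35,.45,1.0],[-.45,.6,.5],[-.3,.3,1.1],[-.5,.7,.8],[0,.5,.9]): print(p,[np.round(proj(c,p)) for c in('scene','top')])
E
cat > t5.py <<'E'
from sim import *
from t3 import *
# option A: final at round cavity with tool tilt 55
for tilt in (45,50,55):
  for h in(.18,.3):
    T=tool(tilt,1);x=T.as_matrix()[:,0]
    print(tilt,h,*[v.round(2) for v in ik(rf-x*h+0.012*az,T,np.array([-.5,.2,-.7,0,0,.4]),.5)])
# pick at tilt 24.5
T=tool(24.5,1);x=T.as_matrix()[:,0]
for h in(.18,.3): print('pick',*[v.round(2) for v in ik(np.array([.475,.052,.015])-x*h,T,np.array([.1,.2,-.4,.6,-.3,1.]),.5)])
# option A tilt sim starting from tilt 24.5 at j1 -52.5
for r0,z0 in((.5,.75),(.6,.7),(.5,.9)):
  for d in([-60,0,15],[-55,0,30],[-40,0,45]):
    Z=Rz(-.9156); q,e=ik(Z.apply([r0,.0645,z0]),T,np.array([-.9156,.2,.5,1.5,0,0]),.5)
    for i in range(20):
        q=step(q,[d,0],.55)
        if i in(8,12,16,19):
            X=fk(q,P);xx=X[1].as_matrix()[:,0];g=X[0]+.17*xx;print(r0,z0,d,i+1,'tcp',X[0].round(2),'tip',g.round(2),'tilt',np.degrees(np.arccos(-xx[2])).round(1),q.round(2))
E
python3 t5.py
```

```text
[-0.35, 0.45, 0.7] [array([ 135., -185.]), array([942., -38.])]
[-0.35, 0.45, 1.0] [array([ -46., -334.]), array([1552., -386.])]
[-0.45, 0.6, 0.5] [array([ 201., -193.]), array([865., -57.])]
[-0.3, 0.3, 1.1] [array([-110., -340.]), array([1960., -306.])]
[-0.5, 0.7, 0.8] [array([  56., -360.]), array([1267., -405.])]
[0, 0.5, 0.9] [array([-54., -44.]), array([ 726., -241.])]
45 0.18 [-0.39  0.18 -0.89 -0.21 -0.36  0.39] 0.0
45 0.3 [-0.27 -0.12 -0.91  0.1  -0.44  0.49] 0.0
50 0.18 [-0.37  0.22 -0.94 -0.38 -0.41  0.37] 0.0
50 0.3 [-0.22 -0.09 -0.99 -0.07 -0.51  0.49] 0.0
55 0.18 [-0.35  0.27 -0.99 -0.57 -0.46  0.35] 0.0
55 0.3 [-0.18 -0.04 -1.06 -0.26 -0.58  0.48] 0.0
pick [ 0.21  0.18 -0.75  0.45 -0.38  1.08] 0.0
pick [ 0.32 -0.01 -0.65  0.78 -0.4   1.2 ] 0.0
0.5 0.75 [-60, 0, 15] 9 tcp [ 0.25 -0.23  1.05] tip [ 0.31 -0.31  0.91] tilt 34.2 [-0.95  0.06  1.24  2.15  0.02 -0.02]
0.5 0.75 [-60, 0, 15] 13 tcp [ 0.18 -0.15  1.09] tip [ 0.25 -0.24  0.96] tilt 41.8 [-0.97 -0.07  1.24  2.15  0.04 -0.04]
0.5 0.75 [-60, 0, 15] 17 tcp [ 0.12 -0.05  1.11] tip [ 0.2  -0.15  1.  ] tilt 48.9 [-0.8
[... 3287 characters left out ...]
0] 17 tcp [ 0.16 -0.12  1.12] tip [ 0.24 -0.23  1.01] tilt 51.5 [-1.07 -0.13  1.24  2.05  0.11 -0.09]
0.5 0.9 [-55, 0, 30] 20 tcp [ 0.12 -0.06  1.13] tip [ 0.21 -0.17  1.04] tilt 56.7 [-0.88 -0.2   1.24  2.02 -0.04  0.02]
0.5 0.9 [-40, 0, 45] 9 tcp [ 0.34 -0.37  1.02] tip [ 0.41 -0.46  0.89] tilt 38.7 [-0.96  0.22  1.24  1.91  0.03 -0.03]
0.5 0.9 [-40, 0, 45] 13 tcp [ 0.32 -0.35  1.06] tip [ 0.39 -0.44  0.94] tilt 46.5 [-0.98  0.16  1.24  1.84  0.05 -0.04]
0.5 0.9 [-40, 0, 45] 17 tcp [ 0.28 -0.3   1.1 ] tip [ 0.36 -0.41  1.  ] tilt 54.3 [-1.01  0.08  1.24  1.78  0.08 -0.05]
0.5 0.9 [-40, 0, 45] 20 tcp [ 0.25 -0.26  1.13] tip [ 0.34 -0.38  1.05] tilt 60.1 [-1.03  0.02  1.24  1.75  0.1  -0.06]
```

```bash
python3 - <<'E'
from h import *
s=robot.sense();Rn=R.from_quat(s['orientation'])
im=cv2.imread('pics/pl4_s.png');x0,y0,f=365,280,10
c=cv2.resize(im[y0:y0+60,x0:x0+60],None,fx=f,fy=f,interpolation=cv2.INTER_CUBIC);c=np.clip(c*1.6,0,255).astype(np.uint8)
for L,col in((.150,(0,0,255)),(.160,(0,255,0)),(.170,(255,0,0)),(.18,(0,255,255))):
    for y in(-.036,.036):
        for z in(-.011,.011):
            r,cc=proj('scene',np.array(s['tcp_pos'])+Rn.apply([L,y,z]));cv2.circle(c,(int((cc-x0+.5)*f),int((r-y0+.5)*f)),3,col,-1)
cv2.imwrite('pics/tip.png',c)
E
```

```text
(no output)
```

View pics/tip.png

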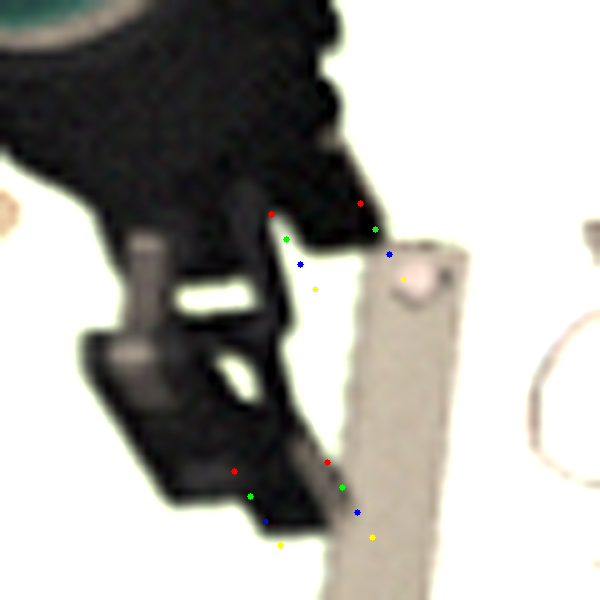

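```bash
cat > pk.py <<'E'
from h import *
import sys
np.set_printoptions(precision=4,suppress=True)
s=robot.sense();M=R.from_quat(s['orientation']).as_matrix();c=np.array([float(v) for v in sys.argv[1:4]]);D=float(sys.argv[4])
print('x',M[:,0],'y',M[:,1],'t',s['time_s'],'F',np.round(s['wrist_force'],1))
for h in(.1,.03,0):
    t=c-M[:,0]*(D+h);print(h,'tcp',t,'shift',(M.T@(t-s['tcp_pos'])*1000).round(1))
print('cork in tool',(M.T@(c-s['tcp_pos'])*1000).round(1))
E
python3 pk.py .475 .052 .012 .170
```

```text
x [ 0.2597 -0.3306 -0.9073] y [0.7945 0.6072 0.0062] t 15.975 F [ 0.4 -0.2  1.1]
0.1 tcp [0.4049 0.1413 0.257 ] shift [ -16.1  256.5 -269.5]
0.03 tcp [0.4231 0.1181 0.1935] shift [  53.9  256.5 -269.5]
0 tcp [0.4308 0.1082 0.1662] shift [  83.9  256.5 -269.5]
cork in tool [ 253.9  256.5 -269.5]
```

```bash
python3 -m inch '[[[-10,32,-30],0],[[-5,32,-33],0],[[0,32,-34],0],[[0,32,-34],0],[[0,32,-34],0],[[0,32,-34],0],[[0,32,-35],0],[[0,32,-35],0],[[0,0,0],0]]' 78; python3 pk.py .475 .052 .012 .170
```

```text
time_s: 17.1
tcp_pos: [0.4051, 0.1421, 0.2522]
orientation: [0.24, 0.486, -0.371, 0.754]
wrist_force: [-0.1, -1.1, -1.0]
opening: 0.0779
x [ 0.253  -0.3264 -0.9108] y [0.7923 0.6101 0.0014] t 17.1 F [-0.1 -1.1 -1. ]
0.1 tcp [0.4067 0.1401 0.2579] shift [-4.1  0.1  4.7]
0.03 tcp [0.4244 0.1173 0.1942] shift [65.9  0.1  4.7]
0 tcp [0.432  0.1075 0.1668] shift [95.9  0.1  4.7]
cork in tool [265.9   0.1   4.7]
```

Descend to about 25 mm above the grasp and look.

```bash
python3 -m inch '[[[30,0,3],0],[[30,0,1],0],[[10,0,0],0],[[0,0,0],0]]'; python3 pk.py .475 .052 .012 .170; python3 - <<'E'
from h import *
a=snap('rd_s','scene');b=snap('rd_t','top')
s=robot.sense();Rn=R.from_quat(s['orientation'])
out=[]
for cam,im,x0,y0 in(('scene',a,290,220),('top',b,285,200)):
    f=5;c=cv2.resize(im[y0:y0+80,x0:x0+80],None,fx=f,fy=f,interpolation=cv2.INTER_CUBIC)[:,:,::-1].copy()
    q=[]
    for p in[[.17+.025,y,0] for y in(-.03,0,.03)]:
        r,cc=proj(cam,np.array(s['tcp_pos'])+Rn.apply(p));cv2.circle(c,(int((cc-x0+.5)*f),int((r-y0+.5)*f)),3,(255,0,0),-1)
    for h in(0,.024):
        pts=[proj(cam,np.array([.475+.03*np.cos(t),.052+.03*np.sin(t),h])) for t in np.linspace(0,6.28,40)]
        cv2.polylines(c,[np.int32([[(k[1]-x0+.5)*f,(k[0]-y0+.5)*f] for k in pts])],True,(0,255,0),1)
    out.append(c)
cv2.imwrite('pics/rd.png',np.hstack(out))
E
```

```text
time_s: 17.6
tcp_pos: [0.4247, 0.1134, 0.1916]
orientation: [0.241, 0.485, -0.373, 0.754]
wrist_force: [-0.1, -0.2, 0.4]
opening: 0.0781
x [ 0.2523 -0.3279 -0.9104] y [0.796  0.6053 0.0025] t 17.6 F [-0.1 -0.2  0.4]
0.1 tcp [0.4069 0.1405 0.2578] shift [-73.7   2.4  -2. ]
0.03 tcp [0.4245 0.1176 0.1941] shift [-3.7  2.4 -2. ]
0 tcp [0.4321 0.1077 0.1668] shift [26.3  2.4 -2. ]
cork in tool [196.3   2.4  -2. ]
```

View pics/rd.png

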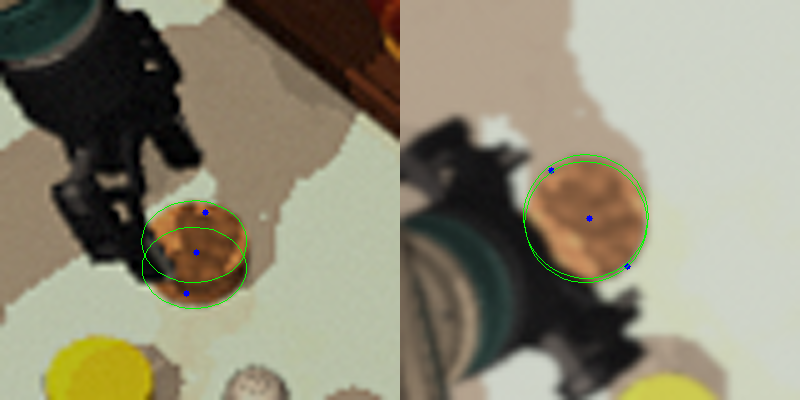

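```bash
python3 -m inch '[[[14,1.5,-1],0],[[12,0,0],0],[[0,0,0],0]]'; python3 pk.py .475 .052 .012 .170; python3 -m inch '[[[0,0,0],0],[[0,0,0],0],[[0,0,0],0],[[0,0,0],0]]' 40 40;python3 pk.py .475 .052 .012 .170;python3 -c "
from h import *
a=snap('rd_c','scene')
cv2.imwrite('pics/rd_c2.png',cv2.resize(a[220:300,280:380],None,fx=6,fy=6,interpolation=cv2.INTER_CUBIC)[:,:,::-1])"
```

```text
time_s: 18.08
tcp_pos: [0.4321, 0.1072, 0.1678]
orientation: [0.242, 0.484, -0.372, 0.754]
wrist_force: [-0.3, 0.3, -0.4]
opening: 0.078
x [ 0.2537 -0.3272 -0.9102] y [0.7952 0.6063 0.0037] t 18.075 F [-0.3  0.3 -0.4]
0.1 tcp [0.4065 0.1404 0.2578] shift [-99.2   0.1  -0.9]
0.03 tcp [0.4243 0.1174 0.194 ] shift [-29.2   0.1  -0.9]
0 tcp [0.4319 0.1076 0.1667] shift [ 0.8  0.1 -0.9]
cork in tool [170.8   0.1  -0.9]
time_s: 18.58
tcp_pos: [0.4324, 0.1076, 0.1689]
orientation: [0.242, 0.484, -0.372, 0.755]
wrist_force: [-2.6, 1.2, 5.6]
opening: 0.0579
x [ 0.2556 -0.3272 -0.9097] y [0.7948 0.6068 0.0051] t 18.575 F [-2.6  1.2  5.6]
0.1 tcp [0.406  0.1403 0.2576] shift [-98.2  -0.7  -1.4]
0.03 tcp [0.4239 0.1174 0.1939] shift [-28.2  -0.7  -1.4]
0 tcp [0.4316 0.1076 0.1667] shift [ 1.8 -0.7 -1.4]
cork in tool [171.8  -0.7  -1.4]
```

View pics/rd_c2.png

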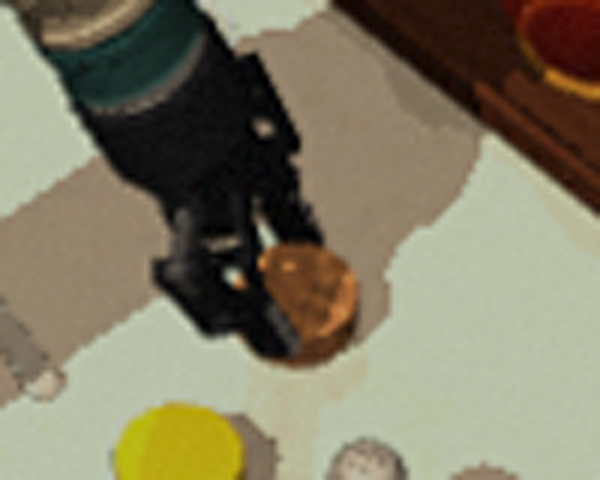

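```bash
python3 -m inch '[[[-20,0,0],0],[[-50,0,0],0],[[-60,0,0],0],[[-60,0,0],0],[[-60,0,0],0]]'; python3 plan.py .386 -.397 .72 37.5;python3 -c "
from h import *
a=snap('rd_d','scene')
cv2.imwrite('pics/rd_d2.png',cv2.resize(a[150:270,260:380],None,fx=5,fy=5,interpolation=cv2.INTER_CUBIC)[:,:,::-1])"
```

```text
time_s: 19.25
tcp_pos: [0.3676, 0.1895, 0.3977]
orientation: [0.242, 0.484, -0.372, 0.754]
wrist_force: [1.8, -0.2, -0.1]
opening: 0.0581
shift mm [ -97.3 -339.2  569. ] norm 669.5 tooly az 37.33 tilt 24.48 az -51.9 q [ 0.43 -0.13 -0.5   1.09 -0.42  1.33] op 0.0580500411326004 t 19.25 F [ 1.8 -0.2 -0.1]
turn -0.17
```

View pics/rd_d2.png

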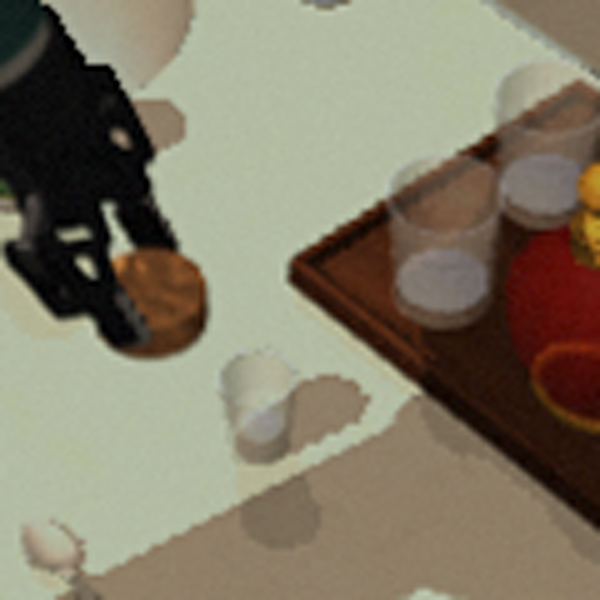

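```bash
cat > ovr.py <<'E'
# overlay predicted round cork for extra pitch angles about jaw
from h import *
import sys
def go(n,Rp,ct,box,pitches=(0,),f=6):
    s=robot.sense();Rn=R.from_quat(s['orientation']);out=[]
    for cam,suf in(('scene','_s'),('top','_t')):
        if cam not in box: continue
        im=cv2.imread(f'pics/{n}{suf}.png');x0,y0,w=box[cam];c0=cv2.resize(im[y0:y0+w,x0:x0+w],None,fx=f,fy=f,interpolation=cv2.INTER_CUBIC);c0=np.clip(c0*1.4,0,255).astype(np.uint8)
        for pt in pitches:
            c=c0.copy()
            for h,col in((.012,(0,255,0)),(-.012,(255,0,0))):
                pts=[]
                for t in np.linspace(0,6.28,50):
                    v=Rp.inv().apply([.03*np.cos(t),.03*np.sin(t),h]); v=R.from_euler('y',pt,degrees=True).apply(v)
                    pts.append(proj(cam,np.array(s['tcp_pos'])+Rn.apply(np.array(ct)+v)))
                cv2.polylines(c,[np.int32([[(k[1]-x0+.5)*f,(k[0]-y0+.5)*f] for k in pts])],True,col,1)
            out.append(c)
    cv2.imwrite(f'pics/{n}_o.png',np.hstack(out))
RP=R.from_quat([.242,.484,-.372,.7545]); CT=[.1712,0,-.0012]
E
cp pics/rd_d.png pics/rd_d_s.png; python3 -c "
from ovr import *
go('rd_d',RP,CT,{'scene':(270,185,44)},(-8,0,8))"
```

```text
(no output)
```

View pics/rd_d_o.png

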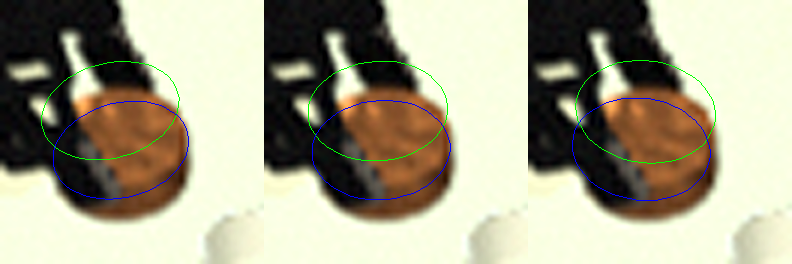

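```bash
python3 -c "
from ovr import *
snap('rd_e_s','scene')
go('rd_e',RP,CT,{'scene':(270,180,44)},(-8,0,8))"
```

```text
(no output)
```

View pics/rd_e_o.png

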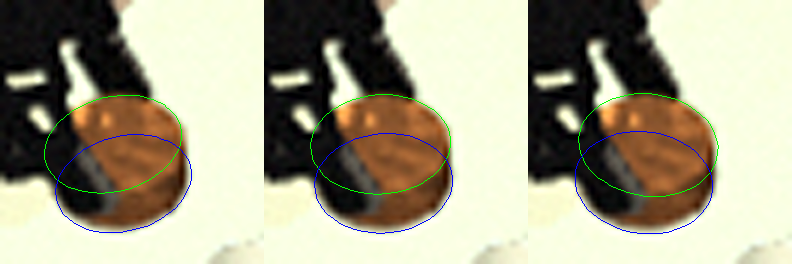

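```bash
python3 -m inch '[[[-8,-28,47],0],[[-8,-28,47],0],[[-8,-28,47],0],[[-8,-28,47],0],[[-8,-28,47],0],[[-8,-28,47],0],[[-8,-28,47],0],[[-8,-28,47],0],[[-8,-28,47],0],[[-8,-28,47],0],[[-8,-28,47],0],[[-8,-28,47],0]]'; python3 plan.py .386 -.397 .72 37.5; python3 t4.py -40 0 45 19 | sed -n '1p;5p;10p;15p;20p';python3 t4.py -40 -6 45 19 | sed -n '10p;15p;20p'
```

```text
time_s: 20.85
tcp_pos: [0.3871, -0.3937, 0.7154]
orientation: [0.242, 0.484, -0.372, 0.754]
wrist_force: [1.0, -0.8, 0.2]
opening: 0.058
shift mm [-3.4 -2.8  3.7] norm 5.8 tooly az 37.31 tilt 24.44 az -52.1 q [-0.91 -0.02  0.23  1.4   0.    0.01] op 0.05796160033608108 t 20.85 F [ 1.  -0.8  0.2]
turn -0.19
('tilt', np.float64(24.44), 'az', np.float64(-52.1))
4 [ 0.435 -0.46   0.905] tilt 25.25 az -52.0 [-0.92  0.4   1.23  1.96  0.    0.  ] tooly z 0.005
9 [ 0.406 -0.446  0.96 ] tilt 34.79 az -51.8 [-0.94  0.34  1.24  1.87  0.02 -0.02] tooly z 0.009
14 [ 0.364 -0.409  1.023] tilt 44.51 az -51.8 [-0.97  0.25  1.24  1.79  0.05 -0.03] tooly z 0.011
19 [ 0.309 -0.35   1.088] tilt 54.25 az -52.1 [-1.01  0.14  1.24  1.73  0.08 -0.04] tooly z 0.011
9 [ 0.373 -0.473  0.96 ] tilt 34.73 az -52.6 [-1.02  0.34  1.24  1.87  0.06 -0.08] tooly z 0.002
14 [ 0.319 -0.444  1.023] tilt 44.46 az -53.5 [-1.09  0.25  1.24  1.8   0.11 -0.12] tooly z -0.005
19 [ 0.257 -0.391  1.087] tilt 54.23 az -54.5 [-1.17  0.14  1.24  1.74  0.18 -0.15] tooly z -0.016
```

```bash
python3 -m inch '[[[-40,0,45],0],[[-40,0,45],0],[[-40,-1,45],0],[[-40,-1,45],0],[[-40,-1,45],0],[[-40,-1,45],0],[[-40,-1,45],0],[[-40,-1,45],0],[[-40,-1,45],0],[[-40,-1,45],0],[[-40,-1,45],0],[[-40,-1,45],0]]'; python3 plan.py .386 -.397 .72 37.5; python3 t4.py -40 -1 45 8 | tail -3
```

```text
time_s: 22.35
tcp_pos: [0.2949, -0.3805, 0.9815]
orientation: [0.255, 0.474, -0.352, 0.766]
wrist_force: [-0.3, 0.2, -0.6]
opening: 0.058
shift mm [269.3  45.8 -48.2] norm 277.4 tooly az 38.56 tilt 25.11 az -44.4 q [-1.08  0.24  1.24  2.15  0.13 -0.14] op 0.058039955367815366 t 22.35 F [-0.3  0.2 -0.6]
turn 1.06
6 [ 0.286 -0.388  1.015] tilt 35.78 az -48.0 [-1.11  0.21  1.24  2.    0.16 -0.14] tooly z 0.048
7 [ 0.282 -0.386  1.023] tilt 37.64 az -48.4 [-1.11  0.2   1.24  1.98  0.16 -0.14] tooly z 0.046
8 [ 0.278 -0.382  1.032] tilt 39.52 az -48.8 [-1.12  0.18  1.24  1.96  0.17 -0.14] tooly z 0.044
```

```bash
python3 -m inch '[[[-60,-10,0],0],[[-60,-10,0],0],[[-60,-10,0],0]]' >/dev/null; python3 st.py; python3 plan.py .386 -.397 .72 37.5
```

```text
t 22.725 q [-1.1852  0.1206  1.2439  2.1494  0.1736 -0.2158] 
tcp [ 0.2207 -0.3182  1.0351] x [ 0.352  -0.408  -0.8424] y [0.7897 0.6126 0.0333] z [ 0.5024 -0.677   0.5378] F [ 0.9  0.4 -1. ] op 0.058
grasp pt [ 0.2753 -0.3815  0.9046]
shift mm [355.8  71.8 -33.1] norm 364.5 tooly az 37.8 tilt 32.6 az -49.2 q [-1.19  0.12  1.24  2.15  0.17 -0.22] op 0.0579967884111673 t 22.725 F [ 0.9  0.4 -1. ]
turn 0.3
```

```bash
python3 -m inch '[[[-60,-10,10],0],[[-60,-10,10],0],[[-60,-10,10],0],[[-60,-8,10],0]]' >/dev/null; python3 st.py; python3 plan.py .386 -.397 .72 37.5;python3 t4.py -60 -8 10 7 | tail -3
```

```text
t 23.225 q [-1.3613 -0.026   1.2439  2.1494  0.2706 -0.3234] 
tcp [ 0.1468 -0.229   1.0836] x [ 0.3892 -0.5453 -0.7424] y [ 0.8092  0.5875 -0.0073] z [ 0.4402 -0.5979  0.6699] F [-1.1  0.5 -0.1] op 0.0579
grasp pt [ 0.2071 -0.3135  0.9686]
shift mm [454.7  97.5 -37.9] norm 466.6 tooly az 35.98 tilt 42.07 az -54.5 q [-1.36 -0.03  1.24  2.15  0.27 -0.32] op 0.05787729326183505 t 23.225 F [-1.1  0.5 -0.1]
turn -1.52
5 [ 0.115 -0.099  1.114] tilt 50.77 az -59.7 [-1.41 -0.19  1.24  2.15  0.28 -0.31] tooly z -0.057
6 [ 0.112 -0.072  1.117] tilt 51.34 az -60.2 [-1.19 -0.2   1.24  2.12  0.1  -0.17] tooly z -0.064
7 [ 0.099 -0.045  1.118] tilt 52.17 az -60.4 [-0.96 -0.22  1.24  2.12 -0.07 -0.03] tooly z -0.067
```

```bash
python3 plan.py .39 -.31 .87 37.3
```

```text
shift mm [297.4 150.7  12.3] norm 333.7 tooly az 35.98 tilt 42.07 az -54.5 q [-1.36 -0.03  1.24  2.15  0.27 -0.32] op 0.05787729326183505 t 23.225 F [-1.1  0.5 -0.1]
turn -1.32
```

```bash
python3 -m inch '[[[50,25,2],0],[[50,25,2],0],[[50,25,2],0],[[50,25,2],0],[[50,25,2],0],[[47,25,2],0]]' >/dev/null; python3 st.py; python3 plan.py .39 -.31 .87 37.5;python3 t4.py -55 0 28 9 | tail -8;python3 t4.py -60 0 0 9 | tail -4
```

```text
t 23.975 q [-0.7769 -0.1207  0.4099  1.3778 -0.1143  0.1187] 
tcp [ 0.3883 -0.3102  0.87  ] x [ 0.3891 -0.5425 -0.7445] y [ 0.8084  0.5886 -0.0065] z [ 0.4418 -0.5993  0.6676] F [-0.1 -0.2 -0.2] op 0.0577
grasp pt [ 0.4486 -0.3943  0.7546]
shift mm [0.5 1.5 0.6] norm 1.7 tooly az 36.06 tilt 41.88 az -54.4 q [-0.78 -0.12  0.41  1.38 -0.11  0.12] op 0.05771568766217387 t 23.975 F [-0.1 -0.2 -0.2]
turn -1.44
2 [ 0.371 -0.285  0.99 ] tilt 41.88 az -54.4 [-0.76  0.01  0.85  1.69 -0.12  0.13] tooly z -0.007
3 [ 0.365 -0.276  1.034] tilt 41.95 az -54.3 [-0.76  0.11  1.13  1.86 -0.13  0.13] tooly z -0.006
4 [ 0.347 -0.258  1.057] tilt 43.3 az -54.1 [-0.75  0.13  1.24  1.93 -0.13  0.13] tooly z -0.004
5 [ 0.326 -0.239  1.07 ] tilt 44.98 az -53.7 [-0.75  0.1   1.24  1.93 -0.13  0.13] tooly z -0.001
6 [ 0.305 -0.219  1.083] tilt 46.66 az -53.4 [-0.75  0.07  1.24  1.94 -0.13  0.12] tooly z 0.001
7 [ 0.284 -0.199  1.094] tilt 48.35 az -53.1 [-0.75  0.03  1.24  1.94 -0.13  0.12] tooly z 0.004
8 [ 0.263 -0.179  1.104] tilt 50.03 az -52.9 [-0.75  0.    1.24  1.94 -0.13  0.12] tooly z 0.006
9 [ 0.242 -0.159  1.113] tilt 51.72 az -52.7 [-0.75 -0.03  1.24  1.95 -0.13  0.11] tooly z 0.008
6 [ 0.24  -0.116  1.088] tilt 43.47 az -53.8 [-0.59 -0.03  1.24  2.11 -0.24  0.26] tooly z -0.002
7 [ 0.21  -0.086  1.094] tilt 44.59 az -53.4 [-0.53 -0.06  1.24  2.14 -0.28  0.3 ] tooly z 0.002
8 [ 0.182 -0.064  1.1  ] tilt 46.34 az -52.5 [-0.49 -0.1   1.24  2.15 -0.3   0.32] tooly z 0.01
9 [ 0.152 -0.047  1.106] tilt 48.2 az -51.5 [-0.49 -0.14  1.23  2.15 -0.3   0.31] tooly z 0.019
```

```bash
python3 -m inch '[[[-55,0,28],0],[[-55,0,28],0],[[-55,0,28],0],[[-57,0,22],0],[[-57,0,22],0],[[-57,0,22],0],[[-57,0,22],0]]' >/dev/null; python3 st.py; python3 plan.py .39 -.31 .87 37.5;python3 t4.py -60 0 10 6 | tail -5
```

```text
t 24.85 q [-0.7318  0.005   1.2441  1.9559 -0.1454  0.1338] 
tcp [ 0.2649 -0.1742  1.102 ] x [ 0.4581 -0.6063 -0.65  ] y [0.801  0.5986 0.0062] z [ 0.3853 -0.5236  0.7599] F [ 0.  -0.2 -0.4] op 0.058
grasp pt [ 0.3359 -0.2681  1.0013]
shift mm [290.5  17.5 -57. ] norm 296.6 tooly az 36.77 tilt 49.45 az -52.9 q [-0.73  0.01  1.24  1.96 -0.15  0.13] op 0.05803703393853444 t 24.85 F [ 0.  -0.2 -0.4]
turn -0.73
2 [ 0.208 -0.113  1.118] tilt 52.09 az -52.5 [-0.68 -0.08  1.24  2.   -0.19  0.16] tooly z 0.011
3 [ 0.179 -0.084  1.124] tilt 53.42 az -52.2 [-0.63 -0.12  1.24  2.02 -0.22  0.18] tooly z 0.013
4 [ 0.15  -0.057  1.127] tilt 54.74 az -51.8 [-0.57 -0.16  1.24  2.04 -0.27  0.22] tooly z 0.016
5 [ 0.117 -0.036  1.13 ] tilt 56.03 az -51.4 [-0.58 -0.2   1.24  2.06 -0.26  0.2 ] tooly z 0.02
6 [ 0.09  -0.013  1.131] tilt 57.19 az -51.2 [-0.81 -0.25  1.24  2.07 -0.07  0.07] tooly z 0.023
```

```bash
python3 -m inch '[[[-57,0,24],0],[[-57,0,24],0],[[-57,0,24],0]]' >/dev/null; python3 st.py; cat > chkrd.py <<'E'
from chk import *
report(R.from_quat([.242,.484,-.372,.7545]),np.array([.1712,0,-.0012]),rf)
E
python3 chkrd.py
```

```text
t 25.225 q [-0.6905 -0.11    1.2441  1.9669 -0.1785  0.1424] 
tcp [ 0.1891 -0.0997  1.1306] x [ 0.5076 -0.6496 -0.5659] y [0.7942 0.6075 0.015 ] z [ 0.334  -0.4571  0.8243] F [-0.3 -0.3 -0.5] op 0.0581
grasp pt [ 0.2678 -0.2004  1.0429]
cork normal in bed axes [-0.018  -0.0066  0.9998] deg pitch -1.03 roll -0.38
jaw in bed axes [0.0095 0.9999 0.0119]
cork centre rel seated (bed axes mm) [ 310.7 -174.3  945.2]
h 0 tcp [ 0.4513 -0.1549  0.1567] shift [ 720.1  160.1 -690. ]
h 0.06 tcp [ 0.4331 -0.1311  0.2086] shift [ 666.   160.8 -664.2]
h 0.012 tcp [ 0.4477 -0.1501  0.1671] shift [ 709.3  160.3 -684.9]
per 10mm along -bed z in tool [ 9.02 -0.12 -4.31]  10mm upslope [4.31 0.09 9.02]
t 25.225 F [-0.3 -0.3 -0.5] F bed [-0.2 -0.4 -0.5] op 0.058067044156446895
```

```bash
cat > t6.py <<'E'
from sim import *
from cell import robot
q=np.array(robot.sense()['joint_pos']);p,r=fk(q,P)
W=[p,np.array([.40,-.30,.85]),np.array([.41,-.12,.45]),np.array([.4057,-.0955,.2865]),np.array([.4513,-.1549,.1567])]
for a,b in zip(W,W[1:]):
    for t in(.33,.67,1):
        q,e=ik(a+(b-a)*t,r,q,.5);print((a+(b-a)*t).round(3),q.round(2),e.round(4))
    print('seg',(r.inv().apply(b-a)*1000).round(1),np.linalg.norm(b-a).round(3))
E
python3 t6.py
```

```text
[ 0.259 -0.166  1.038] [-0.72 -0.28  0.67  1.56 -0.15  0.12] 0.0
[ 0.331 -0.234  0.943] [-0.73 -0.29  0.37  1.27 -0.14  0.12] 0.0
[ 0.4  -0.3   0.85] [-0.74 -0.23  0.19  1.02 -0.14  0.11] 0.0
seg [395.6  41.4 -70.2] 0.404
[ 0.403 -0.241  0.718] [-0.62 -0.35 -0.18  0.8  -0.24  0.19] 0.0
[ 0.407 -0.179  0.582] [-0.47 -0.4  -0.48  0.57 -0.36  0.28] 0.0
[ 0.41 -0.12  0.45] [-0.31 -0.37 -0.73  0.33 -0.48  0.39] 0.0
seg [ 114.5  111.3 -408.7] 0.439
[ 0.409 -0.112  0.396] [-0.29 -0.32 -0.82  0.2  -0.5   0.4 ] 0.0
[ 0.407 -0.104  0.34 ] [-0.26 -0.24 -0.9   0.05 -0.52  0.42] 0.0
[ 0.406 -0.096  0.286] [-0.24 -0.14 -0.98 -0.11 -0.53  0.44] 0.0
seg [  74.4    9.  -147.4] 0.165
[ 0.421 -0.115  0.244] [-0.29 -0.01 -1.   -0.29 -0.5   0.4 ] 0.0
[ 0.436 -0.135  0.2  ] [-0.33  0.15 -1.   -0.46 -0.47  0.38] 0.0
[ 0.451 -0.155  0.157] [-0.36  0.3  -0.99 -0.61 -0.44  0.35] 0.0
seg [135.2  -1.8 -64.6] 0.15
```

```bash
python3 -m inch '[[[56,6,-10],0],[[56,6,-10],0],[[56,6,-10],0],[[57,6,-10],0],[[57,6,-10],0],[[57,6,-10],0],[[57,6,-10],0]]' >/dev/null; python3 -m inch '[[[14,14,-51],0],[[14,14,-51],0],[[14,14,-51],0],[[14,14,-51],0],[[14,14,-51],0],[[14,14,-51],0],[[14,14,-51],0],[[14,14,-51],0],[[25,3,-49],0],[[25,3,-49],0],[[25,3,-49],0],[[0,0,0],0]]'; python3 chkrd.py
```

```text
time_s: 27.6
tcp_pos: [0.3985, -0.089, 0.289]
orientation: [0.136, 0.27, -0.421, 0.855]
wrist_force: [-0.3, -0.1, -0.2]
opening: 0.0582
cork normal in bed axes [-0.0046  0.0011  1.    ] deg pitch -0.27 roll 0.06
jaw in bed axes [0.0041 1.     0.004 ]
cork centre rel seated (bed axes mm) [ -9.1  -2.6 155.8]
h 0 tcp [ 0.4528 -0.1554  0.1585] shift [145.3   2.  -57. ]
h 0.06 tcp [ 0.4345 -0.1316  0.2105] shift [ 90.8   2.2 -31.9]
h 0.012 tcp [ 0.4491 -0.1507  0.1689] shift [134.4   2.1 -52. ]
per 10mm along -bed z in tool [ 9.08 -0.04 -4.19]  10mm upslope [4.19 0.04 9.08]
t 27.6 F [-0.3 -0.1 -0.2] F bed [-0.2 -0.3 -0.1] op 0.0581599293181268
```

```bash
python3 -m inch '[[[30,1,-11],0],[[30,1,-11],0],[[30,1,-11],0],[[28,1,-11],0],[[0,0,0],0],[[0,0,0],0]]'; python3 chkrd.py; python3 look.py rp1; python3 -c "
from ovr import *
go('rp1',RP,CT,{'scene':(400,285,64),'top':(425,185,64)},(0,))"
```

```text
time_s: 28.35
tcp_pos: [0.4515, -0.1445, 0.1938]
orientation: [0.138, 0.262, -0.421, 0.857]
wrist_force: [-0.4, -0.2, -1.0]
opening: 0.0579
cork normal in bed axes [-0.0193 -0.0077  0.9998] deg pitch -1.11 roll -0.44
jaw in bed axes [0.0108 0.9999 0.013 ]
cork centre rel seated (bed axes mm) [11.7  6.5 36.3]
h 0 tcp [ 0.4512 -0.1548  0.1565] shift [ 27.7  -7.1 -26.1]
h 0.06 tcp [ 0.4329 -0.131   0.2085] shift [-26.5  -6.3  -0.2]
h 0.012 tcp [ 0.4476 -0.1501  0.1669] shift [ 16.8  -6.9 -21. ]
per 10mm along -bed z in tool [ 9.02 -0.13 -4.32]  10mm upslope [4.32 0.11 9.02]
t 28.35 F [-0.4 -0.2 -1. ] F bed [-0.6 -0.5 -0.8] op 0.05794968106636175
```

View pics/rp1_o.png

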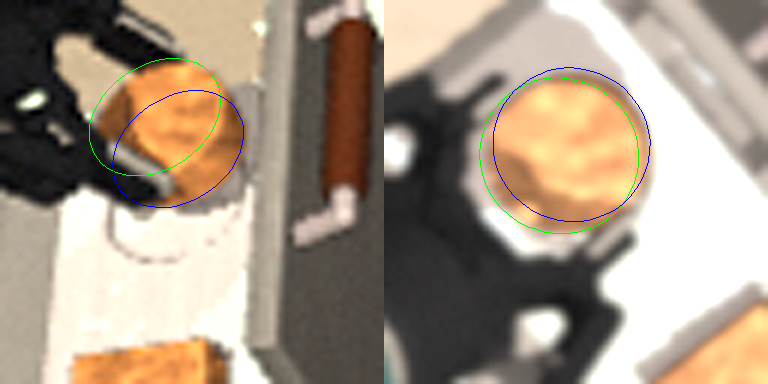

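View pics/rp1.png

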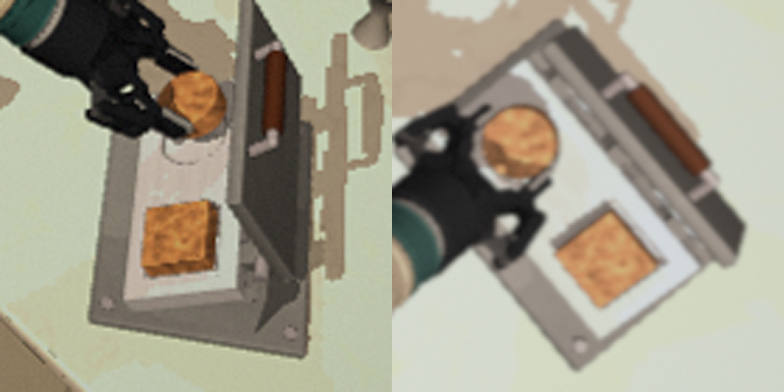

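```bash
python3 -m inch '[[[-4.5,-5,-9.5],0],[[0,0,0],0],[[0,0,0],0]]' >/dev/null; python3 chkrd.py
```

```text
cork normal in bed axes [-0.0157 -0.0064  0.9999] deg pitch -0.9 roll -0.36
jaw in bed axes [0.0091 0.9999 0.0116]
cork centre rel seated (bed axes mm) [-2.   0.8 34.9]
h 0 tcp [ 0.4515 -0.155   0.157 ] shift [ 32.4  -1.2 -13.1]
h 0.06 tcp [ 0.4332 -0.1313  0.209 ] shift [-21.8  -0.5  12.6]
h 0.012 tcp [ 0.4478 -0.1503  0.1674] shift [21.5 -1.  -8. ]
per 10mm along -bed z in tool [ 9.03 -0.12 -4.29]  10mm upslope [4.29 0.09 9.03]
t 28.825 F [ 1.4 -0.1 -0.2] F bed [ 0.7  1.1 -0.7] op 0.05813016402861251
```

```bash
python3 -m inch '[[[8,0.5,-2.5],0],[[7,0,-2.3],0],[[7,0,-2.3],0],[[0,0,0],0],[[0,0,0],0]]' >/dev/null; python3 chkrd.py; python3 look.py rp2; python3 -c "
from ovr import *
go('rp2',RP,CT,{'scene':(400,285,64),'top':(425,185,64)},(0,))"
```

```text
cork normal in bed axes [-0.0153 -0.0056  0.9999] deg pitch -0.88 roll -0.32
jaw in bed axes [0.0095 0.9999 0.0109]
cork centre rel seated (bed axes mm) [ 1.3  1.4 11.4]
h 0 tcp [ 0.4516 -0.155   0.1571] shift [ 9.7 -1.6 -6.1]
h 0.06 tcp [ 0.4333 -0.1312  0.209 ] shift [-44.5  -0.9  19.6]
h 0.012 tcp [ 0.448  -0.1502  0.1674] shift [-1.1 -1.4 -0.9]
per 10mm along -bed z in tool [ 9.04 -0.11 -4.28]  10mm upslope [4.29 0.09 9.03]
t 29.45 F [ 0.  -0.2  0.1] F bed [ 0.2 -0.1  0. ] op 0.05812664118111187
```

View pics/rp2_o.png

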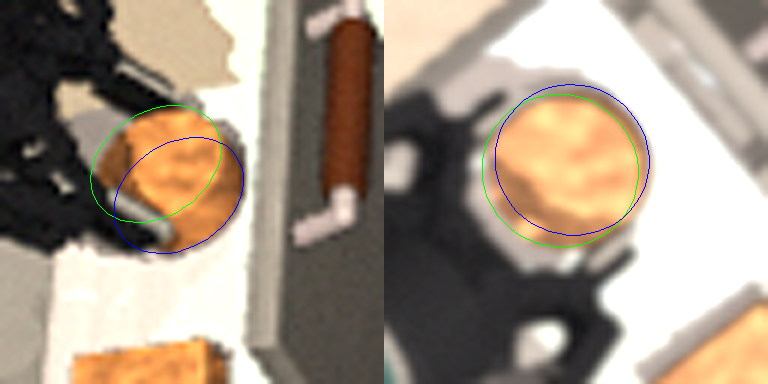

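Alignment agrees. Lower in small steps.

```bash
python3 -m inch '[[[4,0,-2],0],[[3,0,-1.5],0],[[0,0,0],0]]' >/dev/null; python3 chkrd.py|sed -n '1p;3p'; python3 cop.py|head -1;  python3 -m inch '[[[2,0,-1],0],[[0,0,0],0]]' >/dev/null; python3 chkrd.py|sed -n '1p;3p'; python3 cop.py|head -1
```

```text
cork normal in bed axes [-0.0172 -0.0085  0.9998] deg pitch -0.99 roll -0.49
cork centre rel seated (bed axes mm) [0.1 2.4 5.5]
F [-9.26  2.19 22.87] M [0.135 0.149 0.221]
cork normal in bed axes [-0.0209 -0.0091  0.9997] deg pitch -1.2 roll -0.52
cork centre rel seated (bed axes mm) [0.1 2.4 5.1]
F [-14.8    3.18  45.24] M [-0.008 -0.83   0.181]
```

```bash
python3 -m inch '[[[-0.6,-1,-1],0],[[0,0,0],0]]' >/dev/null; python3 chkrd.py|sed -n '1p;3p'; python3 cop.py|head -1;  python3 -m inch '[[[1,0,-0.5],0],[[0,0,0],0]]' >/dev/null; python3 chkrd.py|sed -n '1p;3p'; python3 cop.py|head -1
```

```text
cork normal in bed axes [-0.0217 -0.011   0.9997] deg pitch -1.24 roll -0.63
cork centre rel seated (bed axes mm) [0.1 2.4 5.2]
F [-12.61   3.55  39.86] M [ 0.283 -0.727  0.329]
cork normal in bed axes [-0.0236 -0.0112  0.9997] deg pitch -1.35 roll -0.64
cork centre rel seated (bed axes mm) [0.1 2.3 5.1]
F [-15.64   2.59  51.14] M [ 0.171 -1.281  0.238]
```

```bash
python3 -m inch '[[[-2,0,1],0],[[0,0,0],0]]' >/dev/null; python3 cop.py|head -1; python3 -m inch '[[[0,0,0],0],[[0,0,0],0],[[0,0,0],0]]' 74 >/dev/null; python3 cop.py|head -1; python3 look.py rp3; python3 - <<'E'
from ovl import *
ovl('rp3',R.from_matrix(np.c_[up,ay,az]),rf+.012*az-.001*up,True)
E
```

```text
F [-8.82  2.95 28.92] M [ 0.375 -0.222  0.339]
F [ 0.09 -0.01 -0.  ] M [-0.001  0.764 -0.023]
```

View pics/rp3_o.png

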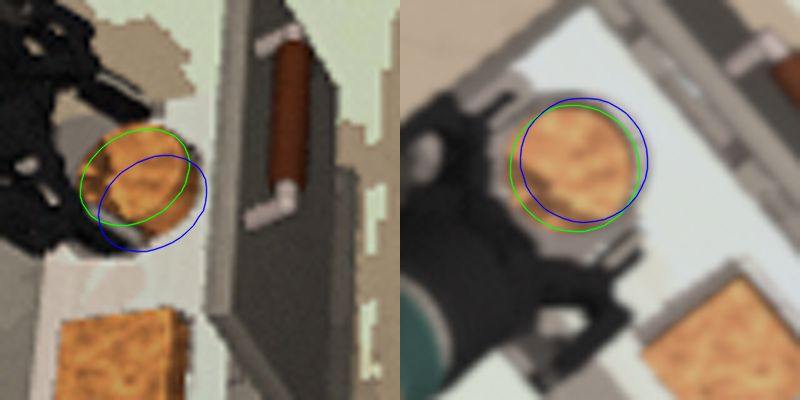

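```bash
python3 -m inch '[[[-9,0,4],0],[[-27,0,13],0],[[-40,0,15],0],[[-50,0,10],0],[[0,0,0],0]]' >/dev/null; python3 look.py rp4; python3 - <<'E'
from ovl import *
B=R.from_matrix(np.c_[up,ay,az])
ovl('rp4',B,rf+.012*az-.001*up,True)
import shutil
print(robot.sense()['time_s'])
E
```

```text
32.125
```

View pics/rp4_o.png

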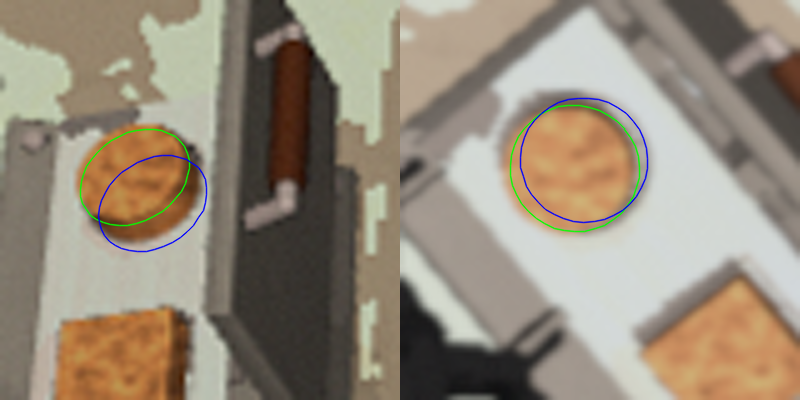

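View pics/rp4.png

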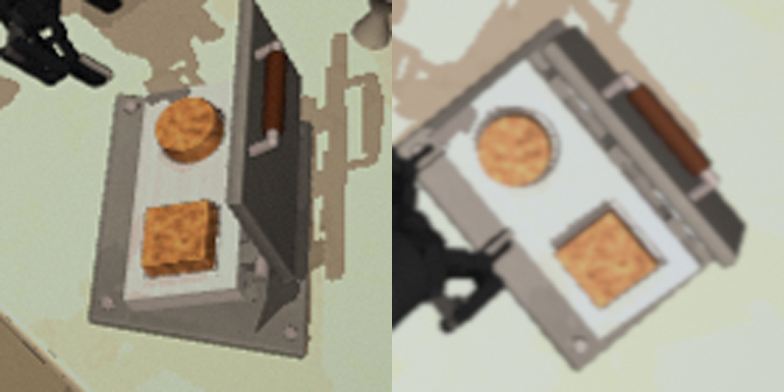

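```bash
cat > fitc.py <<'E'
from chk import *
import sys
n=sys.argv[1]
from scipy.optimize import minimize
def sil(cam,c,rnd,d,S=4):
    dx,dy,h,pi,ro=d
    top=.024+h; face=.008
    rot=R.from_euler('xy',[ro,pi],degrees=True)
    if rnd: b=[(.03*np.cos(t),.03*np.sin(t)) for t in np.linspace(0,6.28,60)]
    else: b=[(.03*i,.03*j) for i,j in((1,1),(1,-1),(-1,-1),(-1,1))]
    pts=[]
    for x,y in b:
        for z in(.012,-.012):
            v=rot.apply([x,y,z])
            if z<0:
                u=rot.apply([x,y,.012]);z0=.012+h+v[2];z1=.012+h+u[2]
                k=np.clip((face-z0)/(z1-z0),0,1);v=v+(u-v)*k
            pts.append(c+(v[0]+dx)*up+(v[1]+dy)*ay+(v[2]+.012+h)*az)
    q=np.array([proj(cam,p)[::-1] for p in pts],np.float32)
    m=np.zeros((480*S,640*S),np.uint8);cv2.fillConvexPoly(m,cv2.convexHull(np.int32((q+.5)*S)),1)
    return cv2.resize(m.astype(np.float32),(640,480),interpolation=cv2.INTER_AREA)
obs={}
for cam,suf in(('scene','_s'),('top','_t')):
    im=cv2.imread(f'pics/{n}{suf}.png');hsv=cv2.cvtColor(im,cv2.COLOR_BGR2HSV)
    m=cv2.inRange(hsv,(3,85,60),(24,255,255)); obs[cam]=m
for nm,c,rnd in(('round',rf,True),('square',sf,False)):
    O={}
    for cam in obs:
        base=sil(cam,c,rnd,(0,0,0,0,0));zone=cv2.dilate(base,np.ones((17,17)))>0
        m=((obs[cam]>0)&zone).astype(np.uint8);m=cv2.morphologyEx(m,cv2.MORPH_CLOSE,np.ones((3,3)));O[cam]=(m.astype(np.float32),zone)
    f=lambda d:sum(np.abs(sil(cam,c,rnd,(d[0]/1e3,d[1]/1e3,d[2]/1e3,0,0))-O[cam][0])[O[cam][1]].sum() for cam in obs)
    best=None
    for h in(-2,0,2,4,6):
        s=minimize(lambda e:f((e[0],e[1],h)),[-1,1],method='Nelder-Mead',options=dict(xatol=.2,fatol=1,initial_simplex=[[-1,1],[1,1],[-1,3]],maxiter=40))
        print(nm,'h',h,s.x.round(1),round(s.fun,1),{c:(round(float(O[c][0].sum())),round(float(sil(c,rf if rnd else sf,rnd,(s.x[0]/1e3,s.x[1]/1e3,h/1e3,0,0)).sum()))) for c in obs})
E
python3 fitc.py rp4
```

```text
Traceback (most recent call last):
  File "fitc.py", line 34, in <module>
    s=minimize(lambda e:f((e[0],e[1],h)),[-1,1],method='Nelder-Mead',options=dict(xatol=.2,fatol=1,initial_simplex=[[-1,1],[1,1],[-1,3]],maxiter=40))
  File "fitc.py", line 34, in <lambda>
    s=minimize(lambda e:f((e[0],e[1],h)),[-1,1],method='Nelder-Mead',options=dict(xatol=.2,fatol=1,initial_simplex=[[-1,1],[1,1],[-1,3]],maxiter=40))
                        ~^^^^^^^^^^^^^^^
  File "fitc.py", line 31, in <lambda>
    f=lambda d:sum(np.abs(sil(cam,c,rnd,(d[0]/1e3,d[1]/1e3,d[2]/1e3,0,0))-O[cam][0])[O[cam][1]].sum() for cam in obs)
               ~~~^^^^^^^^^^^^^^^^^^^^^^^^^^^^^^^^^^^^^^^^^^^^^^^^^^^^^^^^^^^^^^^^^^^^^^^^^^^^^^^^^^^^^^^^^^^^^^^^^^^
  File "fitc.py", line 31, in <genexpr>
    f=lambda d:sum(np.abs(sil(cam,c,rnd,(d[0]/1e3,d[1]/1e3,d[2]/1e3,0,0))-O[cam][0])[O[cam][1]].sum() for cam in obs)
                          ~~~^^^^^^^^^^^^^^^^^^^^^^^^^^^^^^^^^^^^^^^^^^^^
  File "fitc.py", line 19, in sil
    q=np.array([proj(cam,p)[::-1] for p in pts],np.float32)
                ~~~~^^^^^^^
  File "h.py", line 13, in proj
    i=robot.camera_info(cam);K=np.array(i['camera_matrix']);T=np.linalg.inv(np.array(i['world_from_camera']))
ValueError: time passes only in moves, steps and waits
```

```bash
python3 - <<'E'
s=open('h.py').read()
s=s.replace("def ray(","from functools import lru_cache\n@lru_cache(None)\ndef info(c): return robot.camera_info(c)\ndef ray(").replace("i=robot.camera_info(cam)","i=info(cam)")
open('h.py','w').write(s)
E
python3 fitc.py rp4
```

```text
round h -2 [-3.6  2.1] 82.8 {'scene': (441, 413), 'top': (522, 553)}
round h 0 [-2.9  2.3] 74.1 {'scene': (441, 424), 'top': (522, 560)}
round h 2 [-2.5  2. ] 72.2 {'scene': (441, 438), 'top': (522, 567)}
round h 4 [-2.   1.4] 77.1 {'scene': (441, 451), 'top': (522, 573)}
round h 6 [-1.9  1.5] 91.7 {'scene': (441, 464), 'top': (522, 580)}
square h -2 [-3.9  0.9] 109.1 {'scene': (640, 609), 'top': (684, 725)}
square h 0 [-3.  1.] 100.1 {'scene': (640, 627), 'top': (684, 729)}
square h 2 [-2.7  0.7] 95.1 {'scene': (640, 645), 'top': (684, 740)}
square h 4 [-1.9 -0.1] 107.1 {'scene': (640, 667), 'top': (684, 751)}
square h 6 [-0.9  0. ] 128.0 {'scene': (640, 682), 'top': (684, 760)}
```

```bash
cat > tap.py <<'E'
from chk import *
w=sys.argv[1];cav={'r':rf,'s':sf}[w];L=.176
s=robot.sense();Rn=R.from_quat(s['orientation']);B=np.c_[up,ay,az]
tip=np.array(s['tcp_pos'])+Rn.apply([L,0,0]);tp=cav+.024*az-.002*up+.0015*ay
print('tip rel cork top (bed mm)',(B.T@(tip-tp)*1000).round(1),'F',(B.T@np.array(s['wrist_force'])).round(1),'t',s['time_s'],'op',round(s['opening'],3))
for h in(.05,.015): print(h,'shift',(Rn.inv().apply(tp+h*az-tip)*1000).round(1))
print('down10',Rn.inv().apply(-az*10).round(2))
E
python3 tap.py r; python3 tap.py s
```

```text
tip rel cork top (bed mm) [-10.4  -1.8 120. ] F [ 0.6  1.  -1. ] t 32.125 op 0.074
0.05 shift [ 67.6   0.9 -20.8]
0.015 shift [ 99.2   0.5 -35.9]
down10 [ 9.02 -0.13 -4.31]
tip rel cork top (bed mm) [-10.4 114.2 120. ] F [ 0.6  1.  -1. ] t 32.125 op 0.074
0.05 shift [  66.7 -115.1  -19.1]
0.015 shift [  98.3 -115.5  -34.2]
down10 [ 9.02 -0.13 -4.31]
```

```bash
python3 -m inch '[[[34,0,-10],0],[[33,0,-11],0],[[16,0,-7],0],[[13,0,-6],0],[[0,0,0],0],[[0,0,0],0]]' 0 40 >/dev/null; python3 tap.py r; python3 -m inch '[[[4.5,0,-2],0],[[3,0,-1.4],0],[[0,0,0],0]]' >/dev/null; python3 tap.py r|head -1
```

```text
tip rel cork top (bed mm) [-1.1 -1.6 16.8] F [1.9 0.2 0.8] t 32.875 op 0.0
0.05 shift [-29.5   1.9  15.2]
0.015 shift [2.1 1.6 0.2]
down10 [ 9.04 -0.1  -4.27]
tip rel cork top (bed mm) [-0.2 -0.9  9.4] F [-0.3 -0.5 -0.2] t 33.25 op -0.0
```

```bash
python3 -m inch '[[[2.7,0,-1.3],0],[[0,0,0],0]]' >/dev/null; python3 tap.py r|head -1;python3 -m inch '[[[2.7,0,-1.3],0],[[0,0,0],0]]' >/dev/null; python3 tap.py r|head -1;python3 -m inch '[[[1.8,0,-0.9],0],[[0,0,0],0]]' >/dev/null; python3 tap.py r|head -1
```

```text
tip rel cork top (bed mm) [-0.3 -0.9  6.3] F [-0.7 -0.1  0.1] t 33.5 op -0.0
tip rel cork top (bed mm) [-0.  -0.8  4.1] F [-2.6 -1.4 10. ] t 33.75 op -0.0
tip rel cork top (bed mm) [ 0.  -0.8  3.7] F [-7.6 -1.  30.6] t 34.0 op 0.0
```

```bash
python3 -m inch '[[[-20,0,9.5],0],[[-12,-50,6],0],[[0,-60,0],0],[[0,-6,0],0],[[18,0,-8.6],0],[[0,0,0],0]]' >/dev/null; python3 tap.py s
```

```text
tip rel cork top (bed mm) [20.6 12.2 13.3] F [-0.9  0.3 -0. ] t 34.75 op -0.0
0.05 shift [-41.8 -12.5  -3.8]
0.015 shift [ -9.8 -12.5 -17.9]
down10 [ 9.14  0.   -4.05]
```

```bash
python3 -m inch '[[[-10,-6,-9],0],[[0,-6.5,-9],0],[[0,0,0],0]]' >/dev/null; python3 tap.py s
```

```text
tip rel cork top (bed mm) [16.6  8.8 14.8] F [ 0.  -0.8 -1.1] t 35.125 op -0.0
0.05 shift [-38.7  -9.3  -1.3]
0.015 shift [ -6.6  -9.  -15.1]
down10 [ 9.19  0.06 -3.95]
```

```bash
python3 plan.py .4 -.2 .2|cut -c1-400; python3 -m inch '[[[4.6,0,-2],0],[[2.8,0,-1.2],0],[[0,0,0],0]]' >/dev/null; python3 tap.py s|head -1;python3 -m inch '[[[2,0,-1],0],[[0,0,0],0]]' >/dev/null; python3 tap.py s|head -1
```

```text
shift mm [ 1.  34.3  7.3] norm 35.1 tooly az 36.51 tilt 53.24 az -53.3 q [-0.61  0.1  -1.08 -0.51 -0.25  0.2 ] op -0.00018103861586066394 t 35.125 F [-0.3 -1.  -1. ]
tip rel cork top (bed mm) [16.4  8.3  6.1] F [-0.  -0.2 -0.2] t 35.5 op -0.0
tip rel cork top (bed mm) [16.5  8.4  4.1] F [-0.4  1.2 -0. ] t 35.75 op 0.0
```

```bash
python3 -m inch '[[[1.3,0,-0.6],0],[[0,0,0],0]]' >/dev/null; python3 tap.py s|head -1;python3 -m inch '[[[1.3,0,-0.6],0],[[0,0,0],0]]' >/dev/null; python3 tap.py s|head -1
```

```text
tip rel cork top (bed mm) [16.7  8.5  3.6] F [-2.8 -0.5 11.2] t 36.0 op 0.0
tip rel cork top (bed mm) [16.6  8.4  3.3] F [-6.4 -0.7 27.8] t 36.25 op 0.0
```

```bash
python3 -m inch '[[[-10,0,4],0],[[-40,0,15],0],[[-50,0,10],0],[[-50,0,20],0],[[-40,0,20],0],[[0,0,0],0],[[0,0,0],0]]' - >/dev/null; python3 look.py fin; python3 fitc.py fin; python3 - <<'E'
from h import *
print(robot.sense()['time_s'],robot.sense()['wrist_force'])
for t,z in(('tumbler_center',.03),('salt_center',.045),('olives_center',.055)):
    for c in('top','scene'):
        for d in robot.trace(c,t)[:1]: print(t,c,round(d['conf'],2),atz(c,np.argwhere(d['pixels']).mean(0),z).round(3))
E
```

```text
round h -2 [-3.4  2.4] 89.6 {'scene': (443, 412), 'top': (517, 554)}
round h 0 [-3.2  1.9] 82.6 {'scene': (443, 426), 'top': (517, 561)}
round h 2 [-2.7  2.1] 75.4 {'scene': (443, 438), 'top': (517, 565)}
round h 4 [-2.   1.4] 78.8 {'scene': (443, 451), 'top': (517, 573)}
round h 6 [-1.8  1.6] 92.4 {'scene': (443, 465), 'top': (517, 580)}
square h -2 [-3.3  0.8] 102.6 {'scene': (638, 609), 'top': (685, 723)}
square h 0 [-3.  1.] 98.2 {'scene': (638, 627), 'top': (685, 729)}
square h 2 [-2.7  0.7] 93.5 {'scene': (638, 645), 'top': (685, 740)}
square h 4 [-1.8  0.1] 104.8 {'scene': (638, 664), 'top': (685, 751)}
square h 6 [-0.9  0. ] 127.0 {'scene': (638, 682), 'top': (685, 760)}
37.225 [0.77142539 0.38498708 0.09208083]
tumbler_center top 0.54 [0.528 0.187 0.03 ]
salt_center top 0.59 [ 0.399 -0.078  0.045]
salt_center scene 0.66 [ 0.398 -0.081  0.045]
olives_center top 0.85 [0.558 0.463 0.055]
olives_center scene 0.97 [0.56  0.464 0.055]
```

View pics/fin_s.png

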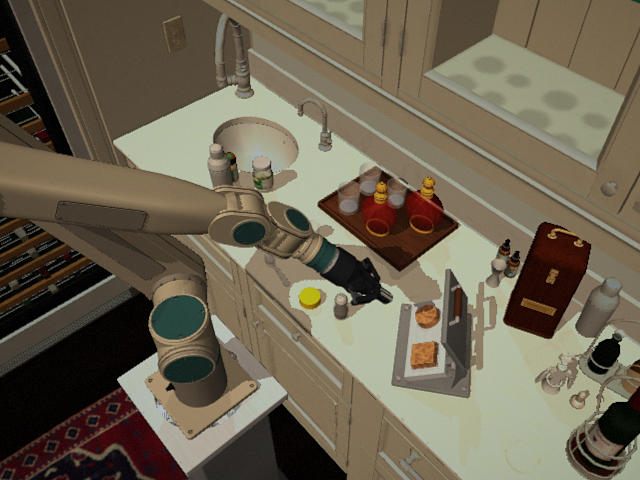

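View pics/fin.png

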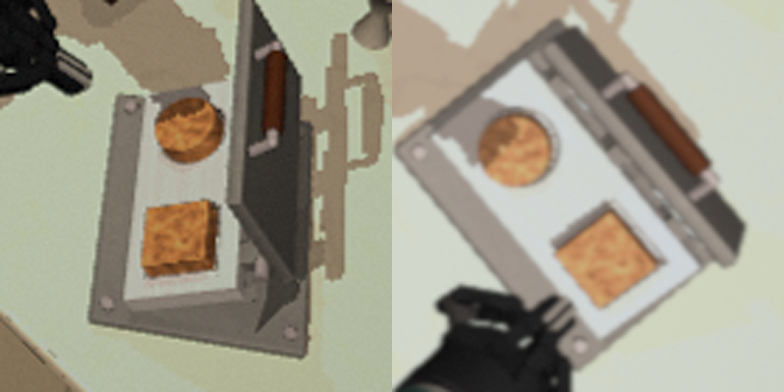

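```bash
python3 -c "
from cell import robot
s=robot.sense();print(s['time_s'],s['wrist_force'],s['qd'])
print(robot.sign_off())"
```

```text
37.525 [ 0.11562204 -0.49706931  0.0585352 ] [ 0.00146199 -0.00751713  0.00580753  0.00051303  0.00070273  0.00084297]
the job is handed in; nothing more can be done
None
```

I seated both corks in the press, let go of them, and handed the job in at 37.5 s with nothing touching the robot. I left the yellow disc and the purple slab alone.

**Tilting the tool:** the moves can only turn the tool about its own axis. I got the tilt for the sloping bed by pushing the arm against its reach and joint limits, and it ended within about 1.5° of square for both corks.

**Seating checks:**
- **Tap test:** I pressed each cork lightly with the closed fingers (10–30 N). The tops met the fingers firmly within about 0.5 mm of the same height. The square was tapped about 17 mm off-centre, because a joint limit kept the tool from reaching its middle.
- **Camera outlines:** both corks lie flat and slid slightly down the slope. The best outline fit put each about 2 mm above the ideal height. That is about the calibration error and the same for both, so I take them as fully down.
- **While held:** during insertion, the computed heights were 3.5 mm (square) and 5.1 mm (round) above seated, under 45–50 N. That disagrees with the later checks. I put it down to grip-offset and calibration error, but did not confirm that.

**Other items:** the salt shaker and olive jar were found in both cameras, and the shot glass in the top camera only (the arm was in the way of the other). All three were within about 3 mm of where they started.

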